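# Steady the egg drum with its crank jack

### The job

Slide the loose packing board under the raised foot of the drum machine's crank jack so that the foot will stand wholly on it, then crank the jack down until you feel the load rise and the foot bears firmly on the board. Stop before the machine is lifted off its own stop legs, let go, and leave the other things on the table where they are.

Things in the scene. Friction and masses are not known exactly. Their poses are not given: they have to be found in the camera images.
- board: loose packing board, a plain hardwood offcut 220 mm long (its x), 64 mm wide (its y), 20 mm thick, about 0.2 kg, lying flat at the start. Origin at the centre of its underside.
- jack_foot: the jack's rubber-soled foot, a level disc 42 mm across, 13 mm thick, under the upright leg at the machine's free end towards mid table. Origin at the centre of its underside, 32 to 68 mm above the table at the start. It sits loosely: after it touches, the leg sinks 0 to 12 mm more before it bears. Its y axis points away from the machine; stop legs stand 165 mm to its -y, 100 mm to each side.
- jack_head (a point): centre of the top of the jack's iron gear head (64 mm wide), 205 to 209 mm above the table on the leg's upright axis. Below it come a 38 mm tube, a clamp collar of 28 mm radius (underside 84 mm above the table) and the foot. It belongs to the machine and rises with it if cranked too far: the machine leaves its stop legs at 85 to 120 N on the foot.
- handle_grip (a point): middle of the jack crank's handle: an upright beech sleeve 27 mm across and 56 mm tall that spins freely on its pin at the end of the crank's iron arm, clear above and all round. It is 256 to 260 mm above the table and goes round the leg's axis on a level circle of 60 mm radius. The arm's top lies 31 mm below this point.
- jack_crank (a joint): crank angle (rad), grows clockwise seen from above, lowering the leg 30 mm a turn (0.8 to 1.6 turns to bearing). Self-locking. Free turning takes about 7.5 N along the circle at the handle, 1 N more while the touching foot's play is taken up; each N on the foot adds 0.08 N, rising to the lifting load over 0.4 rad: a firm share (45 N) is 3.6 N over free, 7 to 10 N over lifts. Stop near 5 N over.
- egg_cup: bystander: turned walnut egg cup, 48 mm across, 60 mm tall; origin under its centre.
- magnifier: bystander: brass hand magnifier lying flat, lens 91 mm across, handle along its -x, 190 mm long in all; origin under the lens centre.
- sizing_ring: bystander: flat grey zinc ring, 68 mm across with a 45 mm hole, 8 mm thick; origin under its centre.
- brush: bystander: soft brush with a beech handle, 212 mm long along its x, 36 mm wide, 28 mm tall; origin near its middle at the underside.
- tin: bystander: plain closed tin, 52 mm across, 55 mm tall; origin under its centre.
- weight: bystander: small brass scale weight, 32 mm across, 30 mm tall; origin under its centre.
Things that resemble listed ones, but are neither listed nor needed, are in the scene too. What is shaped like the board but pink is not meant.

How it is judged:
By the outcome, as a careful person would: the job done as asked, in the order asked, and still so for the second after the job is handed in, with the robot touching nothing.
It also fails if it takes over 72 s, if anything falls off the work surface, if the arm or the gripper's body presses on something with over 40 N, if the wrist force passes 120 N, or if a joint passes its speed limit or range.

### The arm

A 6-joint arm with a two-finger parallel gripper is mounted at the origin on the work surface. World frame = base frame: x ahead of the robot, y to its left, z up, the work surface at z = 0. Lengths are in m, angles in rad, forces in N, time in s.
With the tool pointing down it reaches from about 0.35 to 0.85 m from the base axis. Payload 8.1 kg.
Tool frame: the origin (TCP) lies midway between the tips of the shut fingers; the grasp point (between the pads) lies 19 mm behind it (robot.tcp_to_grasp is the distance from the TCP to the grasp point, in m); x points along the fingers, y is the direction in which the jaws open and shut, and the axes are right-handed (so a half turn about x gives the same grasp; the last joint's range is limited). The gripper opens to 93 mm and grips with 3 to 60 N. Pads are 15 mm wide; open, the fingers measure 128 mm over their backs; the gripper's body (75 mm by 188 mm) begins 65 mm behind the grasp point.
Start: joints at [-1.225, 0.13, 1.488, -0, 1.523, -0.085], TCP at [0.251, -0.545, 0.219] pointing down, gripper open.
Joint ranges: [-2.96, 2.96], [-0.89, 2.26], [0.02, 2.5], [-1.34, 4.48], [0, 2.73], [-2.66, 2.66]. Speed limits (rad/s): [2.39, 2.39, 2.79, 3.14, 3.14, 3.14].

### API

Orientations are given as a rotation vector (axis times angle).
In Python, from plant import robot gives the robot as it stands.
- The arm moves only by the tool play_rows, never from a script. Its argument "plan" is a list of rows, each an object with "slide": the shift along the world's x, y, z as a fraction of full scale, a list of three; "roll": the turn about the world's z as a fraction of full scale; "fingers": the gripper command: -1 is shut, 1 is fully open, values between are in proportion. A call has 1 to 20 rows; each row shifts and turns the commanded pose from where the row before left it; what a row does not reach is not made up. Full scale, the value 1, is 30 mm for a shift and 8 degrees for a turn. A row lasts 1/8 s, in which the tool goes at most 62.5 mm and 10.7 degrees, less where a joint would pass 70% of its speed; a pose out of reach is approached as far as the arm can. A call with a number of a shift or a turn outside -1 to 1 is refused whole. A call with a gripper value outside its range is refused whole. The fingers move at their own pace and stop on an object; "squeeze" is the grip in N (left out, the last holds). Time passes only in rows, so rows that do not move let the fingers close. It gives the time, the measured TCP pose, the force and the opening at its end, in the units of the state.
- robot.read_state(): the state, without advancing time (a new reading comes with each control period).
- robot.read_camera(name): name is "side" or "top"; returns the picture (400x640x3 uint8, red, green, blue); there is no depth.
- robot.get_calibration(name): a dict with "fx", "fy", "cx", "cy" (pixels), "R" (3x3) and "t" (3): a world point X has camera coordinates R X + t. Camera axes: x right, y down, z forward; pixel columns grow to the right and rows downward; lengths in m; the calibration is good to about 2 mm. A picture is of the moment at which its call begins. get_calibration takes no time and is no camera call.
- robot.close_job(): hands the job in, once; it reports no verdict.
Trained networks look in the newest picture that a camera, given by its name, has taken for a name from the list of things; names that differ only in an ending like _2 or _b are one class to them, and where a whole thing is asked for, a point or a joint stands for the part that bears it (a point fixed in the world has none). Each returns a list of dicts, best first, with "p" (0 to 1); they miss things now and then, are a little off and sometimes report something else, mostly with a low value. They report only what shows in the picture. A call takes as long as a camera call. They do not tell look-alikes from the thing itself.
- robot.boxes_of(camera, target): "extent" ([centre column, centre row, width, height] in pixels, round what is visible of it).
- robot.regions_of(camera, target): "region" (400x640 bool, what is visible of it) and "extent" ([centre column, centre row, width, height] in pixels, round what is visible of it).
- robot.mark_of(camera, target): "point" ([column, row] in pixels: a listed point, or the origin of a listed thing).
The state is a dict: "t": time; "q": joint angles; "dq": joint speeds; "joint_torque": joint torques, N m; "tool_pos": TCP position; "orientation": TCP orientation; "force": force on the tool from outside, world axes, zero at the start; "wrist_torque": the same for the moment, N m; "opening": finger opening in m.
Only numpy, scipy, OpenCV 4.12 (cv2) and the standard library are available. Lean on these libraries where they do the work, as an engineer would, in place of code of your own. Each camera call takes 0.05 s, during which the arm holds its last target.

## Working session

There is one attempt and no reset: what is moved stays moved. The work goes in short steps, Python scripts to look and compute and a tool call to move; the robot and the scene stay as the last step left them, time stands still between calls to the robot, and variables do not carry over. Pictures are saved under pics/ and viewed, and the job is handed in when it is done.

Besides the shell and the picture viewer there is one more tool, called after "Emit:" in YAML: its name, and indented under it one key for each argument. play_rows: Moves the arm, as the interface text tells. Its arguments: {"type":"object","properties":{"plan":{"type":"array","items":{"type":"object","properties":{"slide":{"type":"array","items":{"type":"number","minimum":-1,"maximum":1}},"roll":{"type":"number","minimum":-1,"maximum":1},"fingers":{"type":"number"}}}},"squeeze":{"type":"number"}},"required":["plan"]}

```bash
mkdir -p pics; ls; python3 - <<'E'
from plant import robot
import cv2,numpy as np
s=robot.read_state();print({k:np.round(v,3) for k,v in s.items()}, robot.tcp_to_grasp)
for c in("side","top"):
    im=robot.read_camera(c);cv2.imwrite(f"pics/{c}0.png",im[:,:,::-1])
    k=robot.get_calibration(c);print(c,k['fx'],k['cx'],k['cy'],np.round(k['R'],3).tolist(),np.round(k['t'],3))
E
```

```text
pics
{'t': np.float64(0.0), 'q': array([-1.225,  0.131,  1.489, -0.   ,  1.523, -0.085]), 'dq': array([ 0.001, -0.   ,  0.   , -0.001,  0.001, -0.001]), 'joint_torque': array([ 0.0000e+00, -5.5985e+01, -4.9175e+01,  7.7000e-02,  3.6000e-02,
       -0.0000e+00]), 'tool_pos': array([ 0.25 , -0.545,  0.218]), 'orientation': array([ 1.984,  0.436, -1.984]), 'force': array([ 0.211, -0.262,  0.182]), 'wrist_torque': array([-0.055,  0.03 , -0.025]), 'opening': np.float64(0.093)} 0.0188
side 485.22321866832436 329.5204509692017 199.4890230106656 [[-0.894, -0.447, -0.013], [-0.323, 0.664, -0.674], [0.31, -0.599, -0.739]] [0.556 0.156 1.243]
top 411.4701734111502 319.96552906793517 193.7705875574727 [[-0.012, -1.0, 0.008], [-0.996, 0.011, -0.088], [0.088, -0.009, -0.996]] [0.192 0.542 1.206]
```

View pics/side0.png

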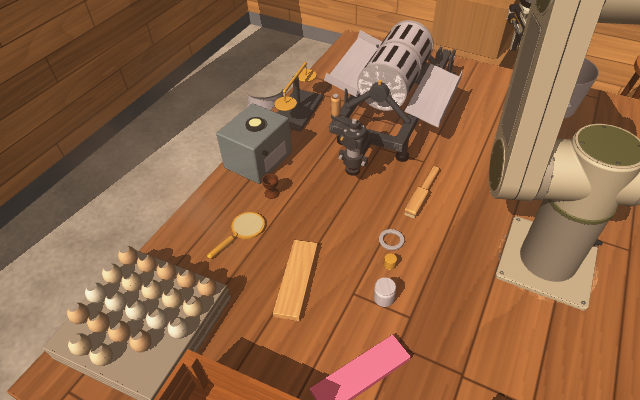

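View pics/top0.png

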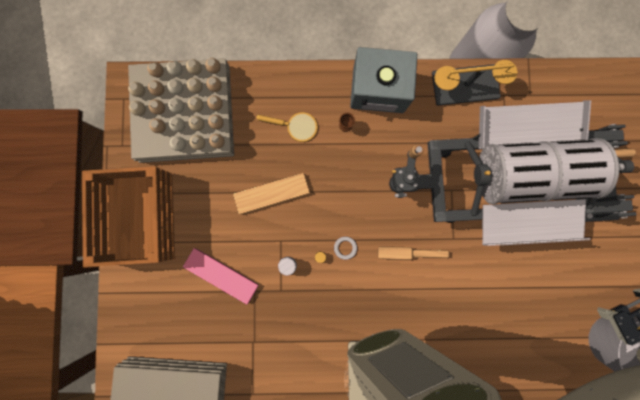

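The tan board is at side (297,280) and top (272,193). The pink look-alike is at side (360,370) and top (221,277). The jack is at top (404,180), with its handle at top (418,150) and side (335,105).

```bash
cat > h.py <<'E'
from plant import robot
import cv2,numpy as np
K={c:robot.get_calibration(c) for c in("side","top")}
def ray(c,p):
    k=K[c];d=np.array([(p[0]-k['cx'])/k['fx'],(p[1]-k['cy'])/k['fy'],1.]);R=np.array(k['R']);return -R.T@k['t'],R.T@d
def onz(c,p,z):
    o,d=ray(c,p);return o+d*(z-o[2])/d[2]
def tri(p,q):
    A=[];b=[]
    for c,x in(("side",p),("top",q)):
        o,d=ray(c,x);d=d/np.linalg.norm(d);P=np.eye(3)-np.outer(d,d);A.append(P);b.append(P@o)
    X=np.linalg.lstsq(np.vstack(A),np.hstack(b),rcond=None)[0]
    return X
def proj(c,X):
    k=K[c];v=np.array(k['R'])@X+k['t'];return np.array([k['fx']*v[0]/v[2]+k['cx'],k['fy']*v[1]/v[2]+k['cy']])
def boardcorners(c,z=.02,seed=None):
    r=robot.regions_of(c,'board');return r
E
python3 - <<'E'
from h import *
for c in("side","top"):
    im=robot.read_camera(c)
    cv2.imwrite(f"pics/{c}1.png",im[:,:,::-1])
M={}
for n in("jack_head","handle_grip","jack_foot","board"):
    for c in("side","top"):
        r=robot.mark_of(c,n);M[n,c]=r
        print(n,c,[(np.round(x['point'],1).tolist(),round(float(x['p']),2)) for x in r])
    if M[n,"side"] and M[n,"top"]:
        X=tri(M[n,"side"][0]['point'],M[n,"top"][0]['point']);print("  tri",X.round(4),proj("side",X).round(1),proj("top",X).round(1))
for c in("side","top"):
    r=robot.regions_of(c,"board")
    for x in r:
        m=x['region'].astype(np.uint8);cs=max(cv2.findContours(m,0,2)[0],key=cv2.contourArea)
        pts=np.array([onz(c,p[0],.02)[:2] for p in cs],np.float32)
        print(c,x['p'],x['extent'],cv2.minAreaRect(pts))
import cv2
for n,(c,x,y,s) in {'a':("side",360,150,60),'b':("top",420,175,50),'c':("side",297,280,60)}.items():
    im=cv2.imread(f"pics/{c}1.png")[y-s:y+s,x-s:x+s];cv2.imwrite(f"pics/crop{n}.png",cv2.resize(im,(500,500),interpolation=2))
E
cd pics; python3 -c "
import cv2,numpy as np
cv2.imwrite('abc.png',cv2.resize(np.hstack([cv2.imread(f'crop{n}.png') for n in 'ab']),(800,400)))"
```

```text
jack_head side [([356.1, 127.5], 0.96)]
jack_head top [([303.3, 124.5], 0.41), ([288.3, 266.4], 0.39)]
  tri [0.5528 0.2037 0.4316] [312.2 110.7] [312.6 171.5]
handle_grip side [([333.6, 107.3], 0.63)]
handle_grip top [([416.5, 153.0], 0.52)]
  tri [ 0.6271 -0.0508  0.2435] [335.1 107.4] [415.8 151.5]
jack_foot side [([350.4, 167.3], 0.52)]
jack_foot top []
board side [([297.9, 279.4], 0.75), ([360.0, 371.1], 0.65), ([271.9, 194.5], 0.23)]
board top [([219.3, 276.4], 0.67), ([272.9, 191.4], 0.6)]
  tri [0.385  0.4549 0.2864] [332.1 277.2] [205.2 253.5]
side 0.81 [363.2, 368.3, 102.6, 63.4] ((0.302054762840271, 0.4871039092540741), (0.22379371523857117, 0.06985373795032501), 59.593475341796875)
side 0.74 [384.5, 291.4, 21.2, 31.0] ((0.3343057334423065, 0.2795252203941345), (0.050507962703704834, 0.08093325793743134), 21.386737823486328)
side 0.72 [295.9, 281.5, 44.3, 81.6] ((0.5446259379386902, 0.3386763632297516), (0.06671643257141113, 0.22837401926517487), 16.59820556640625)
side 0.48 [338.0, 108.4, 8.2, 17.0] ((0.7594617605209351, -0.3213217854499817), (0.030779603868722916, 0.08977238833904266), 26.4609317779541)
top 0.95 [273.2, 192.1, 78.2, 44.1] ((0.5487619638442993, 0.3337029814720154), (0.06911052018404007, 0.22086380422115326), 16.382471084594727)
top 0.93 [218.8, 276.3, 73.9, 53.4] ((0.3071313500404358, 0.4839349389076233), (0.21872487664222717, 0.06706550717353821), 59.9493522644043)
```

View pics/abc.png

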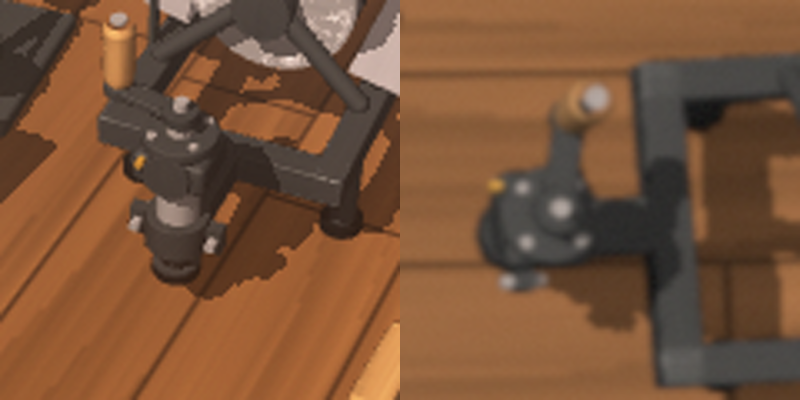

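View pics/cropc.png

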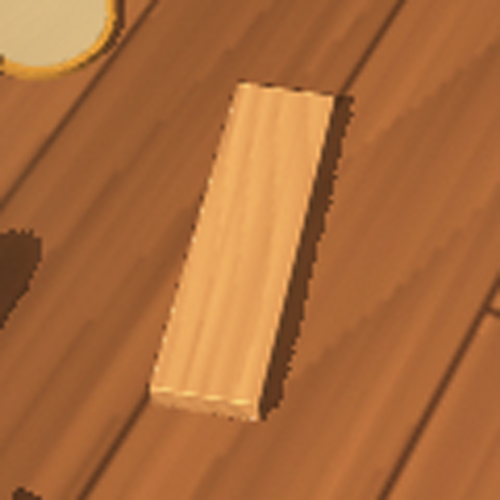

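```bash
python3 - <<'E'
from h import *
np.set_printoptions(suppress=True)
print("axis pivot top", tri((355,121),(410,177)).round(4), onz("top",(410,177),.215).round(4), onz("side",(355,121),.215).round(4))
print("head side mark z.207",onz("side",(356.1,127.5),.207).round(4))
print("grip top z.258",onz("top",(416.5,153),.258).round(4),"side",onz("side",(333.6,107.3),.258).round(4))
print("grip top-end z.286",onz("top",(370+(595-400)/4,125+97/4),.288).round(4),"side",onz("side",(300+118*.3,90+18*.3),.288).round(4))
for n in(.032,.05,.068): print("foot",n,onz("side",(350.4,167.3),n).round(4))
for n,p in dict(egg=(346,121),mag=(302,127),ring=(345,248),weight=(320,258),tin=(288,266),brush=(395,253),box=(360,108)).items(): print(n,onz("top",p,.02).round(3))
print("stoplegs side px", [onz("side",p,0).round(3) for p in((403,158),)])
r=robot.read_camera("side")
for n in("jack_head","jack_crank","jack_foot"):
  for x in robot.boxes_of("side",n):print(n,np.round(x['extent'],1),x['p'])
robot.read_camera("top")
for n in("jack_head","jack_crank"):
  for x in robot.boxes_of("top",n):print(n,np.round(x['extent'],1),x['p'])
im=cv2.imread("pics/side1.png")[90:190,320:420];cv2.imwrite("pics/z1.png",cv2.resize(im,(600,600),interpolation=2))
im=cv2.imread("pics/top1.png")[130:230,380:480];cv2.imwrite("pics/z2.png",cv2.resize(im,(600,600),interpolation=2))
E
```

```text
axis pivot top [ 0.5644 -0.0382  0.2287] [ 0.5672 -0.0409  0.215 ] [ 0.5701 -0.0545  0.215 ]
head side mark z.207 [ 0.5601 -0.0401  0.207 ]
grip top z.258 [ 0.6206 -0.0487  0.258 ] side [ 0.6224 -0.0322  0.258 ]
grip top-end z.286 [ 0.6239 -0.0469  0.288 ] side [ 0.6226 -0.0434  0.288 ]
foot 0.032 [ 0.5833 -0.0623  0.032 ]
foot 0.05 [ 0.5758 -0.0451  0.05  ]
foot 0.068 [ 0.5682 -0.0279  0.068 ]
egg [0.766 0.104 0.02 ]
mag [0.748 0.238 0.02 ]
ring [0.382 0.114 0.02 ]
weight [0.354 0.188 0.02 ]
tin [0.332 0.283 0.02 ]
brush [ 0.366 -0.034  0.02 ]
box [0.806 0.061 0.02 ]
stoplegs side px [array([ 0.467, -0.202,  0.   ])]
jack_head [394.   96.5 136.  152.4] 0.81
jack_crank [343.4 111.   25.3  30.1] 0.83
jack_foot [354.5 170.   13.8   4.4] 0.67
jack_foot [238.7 232.8  56.9  50.4] 0.31
jack_head [511.3 172.9 240.8 141.6] 0.66
jack_crank [411.1 165.3  16.5  36.8] 0.84
```

View pics/z1.png

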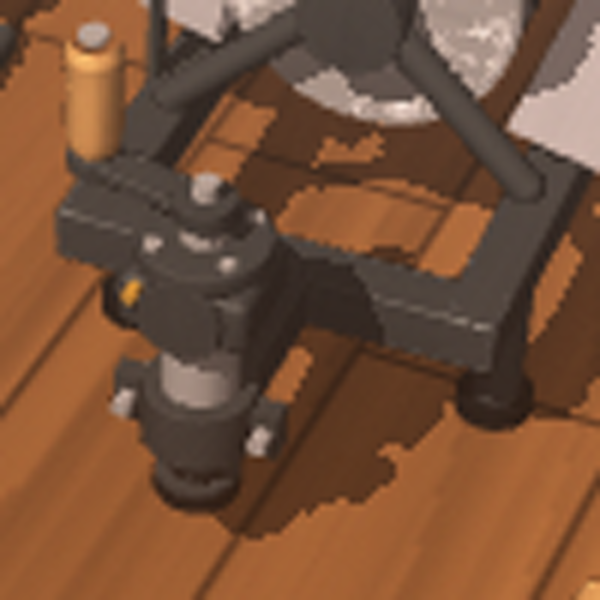

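View pics/z2.png

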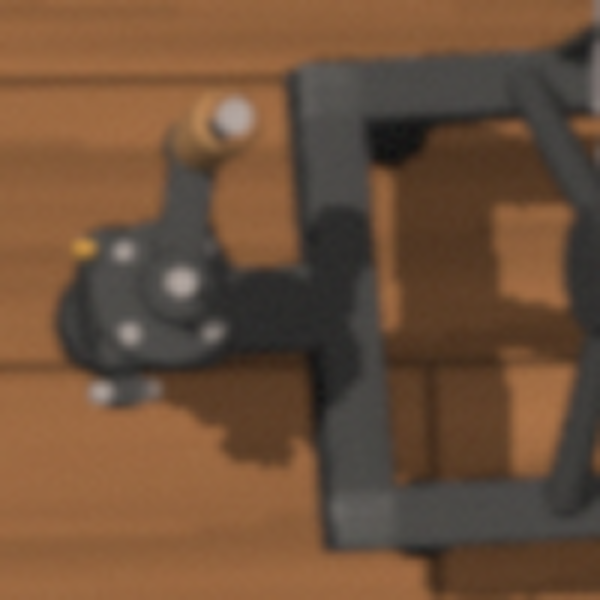

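```bash
python3 - <<'E'
from h import *
from scipy.spatial.transform import Rotation as Ro
s=robot.read_state();R=Ro.from_rotvec(s['orientation']).as_matrix();print(R.round(3));print("jaw yaw",np.degrees(np.arctan2(R[1,1],R[0,1])))
X=tri((354.2,128.2),(408,178.5));print("bolt centre",X.round(4))
print("nut",tri((354.3,121.2),(410,177)).round(4)); print("pin",tri((335.5,95.8),(419.2,149.5)).round(4))
print(onz("top",(408,178.5),.207),onz("side",(354.2,128.2),.207))
# foot: side bottom ellipse, lowest row px and edges
for c,o in(("side",1),("top",1)): print(c,ray(c,(320,200))[0])
# board corners side crop c: scale 500/120
for p in((240,85),(335,95),(152,393),(258,403)): 
    q=(237+p[0]*.24,220+p[1]*.24);print(onz("side",q,.02).round(4))
E
```

```text
[[ 0.     0.418 -0.909]
 [-0.    -0.909 -0.418]
 [-1.     0.     0.   ]]
jaw yaw -65.31797387868323
bolt centre [ 0.5647 -0.0382  0.2044]
nut [ 0.5653 -0.0381  0.2277]
pin [ 0.6248 -0.0493  0.2822]
[ 0.56443007 -0.03755467  0.207     ] [ 0.56341519 -0.03526507  0.207     ]
side [0.16222831 0.88975233 1.03045413]
top [0.4357163  0.19702104 1.2475985 ]
[0.6036 0.2404 0.02  ]
[0.5463 0.2212 0.02  ]
[0.5418 0.4504 0.02  ]
[0.4857 0.4297 0.02  ]
```

Emit:
play_rows:
  plan:
    - {"slide": [0,0,0.9],"roll": 0,"fingers": 1}
    - {"slide": [0,0,0.9],"roll": 0,"fingers": 1}
    - {"slide": [0,0,0.9],"roll": 0,"fingers": 1}
    - {"slide": [0,0,0.9],"roll": 0,"fingers": 1}
    - {"slide": [0,0,0.9],"roll": 0,"fingers": 1}
    - {"slide": [0.275,0.971,0],"roll": 0.31,"fingers": 1}
    - {"slide": [0.275,0.971,0],"roll": 0.31,"fingers": 1}
    - {"slide": [0.275,0.971,0],"roll": 0.31,"fingers": 1}
    - {"slide": [0.275,0.971,0],"roll": 0.31,"fingers": 1}
    - {"slide": [0.275,0.971,0],"roll": 0.31,"fingers": 1}
    - {"slide": [0.275,0.971,0],"roll": 0.31,"fingers": 1}
    - {"slide": [0.275,0.971,0],"roll": 0.31,"fingers": 1}
    - {"slide": [0.275,0.971,0],"roll": 0.31,"fingers": 1}
    - {"slide": [0.275,0.971,0],"roll": 0.31,"fingers": 1}
    - {"slide": [0.275,0.971,0],"roll": 0.31,"fingers": 1}
    - {"slide": [0.275,0.971,0],"roll": 0.31,"fingers": 1}
    - {"slide": [0.275,0.971,0],"roll": 0.31,"fingers": 1}
    - {"slide": [0.275,0.971,0],"roll": 0.31,"fingers": 1}
    - {"slide": [0.275,0.971,0],"roll": 0.31,"fingers": 1}
    - {"slide": [0.275,0.971,0],"roll": 0.31,"fingers": 1}

```text
t: 3.55
tool_pos: [0.3745, -0.1073, 0.3538]
orientation: [1.56, 0.936, -1.559]
force: [-0.2, -0.0, 0.2]
opening: 0.0931
```

Emit:
play_rows:
  plan:
    - {"slide": [0.275,0.971,0],"roll": 0.31,"fingers": 1}
    - {"slide": [0.275,0.971,0],"roll": 0.31,"fingers": 1}
    - {"slide": [0.275,0.971,0],"roll": 0.31,"fingers": 1}
    - {"slide": [0.275,0.971,0],"roll": 0.31,"fingers": 1}
    - {"slide": [0.275,0.971,0],"roll": 0.31,"fingers": 1}
    - {"slide": [0.275,0.971,0],"roll": 0.31,"fingers": 1}
    - {"slide": [0.275,0.971,0],"roll": 0.31,"fingers": 1}
    - {"slide": [0.275,0.971,0],"roll": 0.31,"fingers": 1}
    - {"slide": [0.275,0.971,0],"roll": 0.31,"fingers": 1}
    - {"slide": [0.275,0.971,0],"roll": 0.31,"fingers": 1}
    - {"slide": [0.275,0.971,0],"roll": 0.31,"fingers": 1}
    - {"slide": [0.275,0.971,0],"roll": 0.31,"fingers": 1}
    - {"slide": [0.275,0.971,0],"roll": 0.31,"fingers": 1}
    - {"slide": [0.275,0.971,0],"roll": 0.31,"fingers": 1}
    - {"slide": [0.275,0.971,-0.5],"roll": 0.31,"fingers": 1}
    - {"slide": [0.275,0.971,-0.9],"roll": 0.31,"fingers": 1}
    - {"slide": [0.275,0.971,-0.9],"roll": 0.31,"fingers": 1}
    - {"slide": [0.275,0.971,-0.9],"roll": 0.31,"fingers": 1}
    - {"slide": [0,0,-0.8],"roll": 0,"fingers": 1}
    - {"slide": [0,0,0],"roll": 0,"fingers": 1}

```text
t: 6.05
tool_pos: [0.5215, 0.4155, 0.2304]
orientation: [0.99, 1.334, -0.998]
force: [0.4, -0.2, -0.7]
opening: 0.0931
```

```bash
python3 - <<'E'
from h import *
im=robot.read_camera("side");cv2.imwrite("pics/side2.png",im[:,:,::-1])
from scipy.spatial.transform import Rotation as Ro
s=robot.read_state();R=Ro.from_rotvec(s['orientation']).as_matrix();print(s['t'],s['tool_pos'],np.degrees(np.arctan2(R[1,1],R[0,1])),s['q'].round(3))
E
```

```text
6.1 [0.52227481 0.41574452 0.23276125] 16.52454678753739 [ 0.596  0.311  1.256 -0.     1.577  0.307]
```

View pics/side2.png

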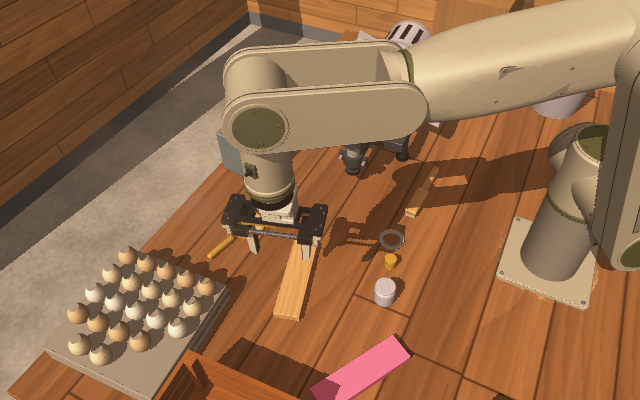

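```bash
python3 - <<'E'
from h import *
for z in(0,.04,.08): print(onz("top",(232,157),z).round(3), onz("top",(217,145),z).round(3),onz("side",(229,292),z).round(3))
E
```

```text
[0.662 0.454 0.   ] [0.7 0.5 0. ] [0.679 0.438 0.   ]
[0.655 0.446 0.04 ] [0.691 0.49  0.04 ] [0.659 0.455 0.04 ]
[0.648 0.437 0.08 ] [0.683 0.481 0.08 ] [0.639 0.473 0.08 ]
```

Emit:
play_rows:
  plan:
    - {"slide": [0.23,-0.77,-0.8],"fingers": 1}
    - {"slide": [0,0,-0.9],"fingers": 1}
    - {"slide": [0,0,-0.9],"fingers": 1}
    - {"slide": [0,0,-0.9],"fingers": 1}
    - {"slide": [0,0,-0.9],"fingers": 1}
    - {"slide": [0,0,-0.9],"fingers": 1}
    - {"slide": [0,0,-0.8],"fingers": 1}
    - {"slide": [0,0,-0.7],"fingers": 1}
    - {"slide": [0,0,-0.5],"fingers": 1}
    - {"slide": [0,0,-0.2],"fingers": 1}
    - {"slide": [0,0,0],"fingers": 1}
  squeeze: 30

```text
$.plan[0]: bad value
```

Emit:
play_rows:
  plan:
    - {"slide": [0,0,0],"fingers": -1}
    - {"slide": [0,0,0],"fingers": -1}
    - {"slide": [0,0,0],"fingers": -1}
    - {"slide": [0,0,0],"fingers": -1}
    - {"slide": [0,0,0],"fingers": -1}
  squeeze: 30

```text
$.plan[0]: bad value
```

```bash
python3 - <<'E'
from h import *
im=robot.read_camera("side");cv2.imwrite("pics/side3.png",im[:,:,::-1])
im=robot.read_camera("top");cv2.imwrite("pics/top3.png",im[:,:,::-1])
for c in ("side","top"):
  for x in robot.regions_of(c,"board"):
        m=x['region'].astype(np.uint8);cs=max(cv2.findContours(m,0,2)[0],key=cv2.contourArea)
        pts=np.array([onz(c,p[0],.02)[:2] for p in cs],np.float32)
        print(c,x['p'],x['extent'],cv2.minAreaRect(pts))
from scipy.spatial.transform import Rotation as Ro
s=robot.read_state();R=Ro.from_rotvec(s['orientation']).as_matrix();print(s['t'],s['tool_pos'],np.degrees(np.arctan2(R[1,1],R[0,1])),s['q'].round(3),s['opening'],s['force'])
E
```

```text
side 0.83 [358.4, 366.3, 98.6, 66.0] ((0.30274856090545654, 0.4871459901332855), (0.22152942419052124, 0.06812229752540588), 60.27175521850586)
side 0.73 [296.6, 281.5, 46.7, 82.2] ((0.5432937741279602, 0.3409161865711212), (0.06748159974813461, 0.22419515252113342), 16.354957580566406)
top 0.95 [276.8, 190.4, 69.6, 38.5] ((0.5516884922981262, 0.3219808042049408), (0.06931641697883606, 0.1979837864637375), 15.774428367614746)
top 0.69 [220.9, 269.8, 36.9, 37.3] ((0.324845552444458, 0.495292067527771), (0.128944993019104, 0.05511581152677536), 56.21665573120117)
top 0.33 [319.5, 258.6, 9.3, 11.5] ((0.3567577004432678, 0.18937592208385468), (0.026608074083924294, 0.029267527163028717), 89.31352996826172)
6.3 [0.52361199 0.4162681  0.23585833] 16.49373531991288 [0.595 0.308 1.254 0.    1.577 0.307] 0.09298975610364608 [ 0.54835275 -0.49161436  0.17543653]
```

View pics/side3.png

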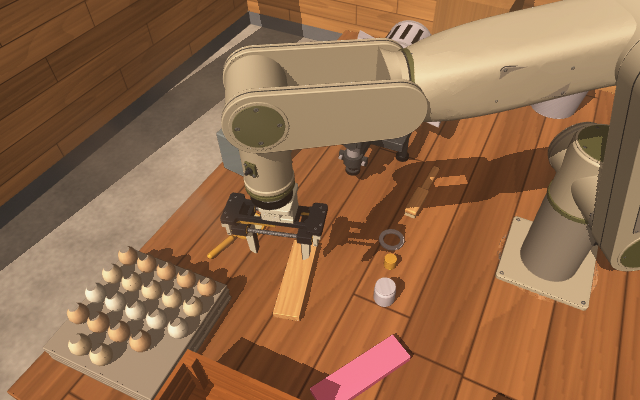

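Emit:
play_rows:
  plan:
    - {"slide": [0.2,-0.78,-0.8],"roll": 0,"fingers": 1}
    - {"slide": [0,0,-0.9],"roll": 0,"fingers": 1}
    - {"slide": [0,0,-0.9],"roll": 0,"fingers": 1}
    - {"slide": [0,0,-0.9],"roll": 0,"fingers": 1}
    - {"slide": [0,0,-0.9],"roll": 0,"fingers": 1}
    - {"slide": [0,0,-0.9],"roll": 0,"fingers": 1}
    - {"slide": [0,0,-0.8],"roll": 0,"fingers": 1}
    - {"slide": [0,0,-0.7],"roll": 0,"fingers": 1}
    - {"slide": [0,0,-0.5],"roll": 0,"fingers": 1}
    - {"slide": [0,0,-0.2],"roll": 0,"fingers": 1}
    - {"slide": [0,0,0],"roll": 0,"fingers": 1}
  squeeze: 30

```text
t: 7.68
tool_pos: [0.5289, 0.3927, 0.0087]
orientation: [0.994, 1.332, -0.994]
force: [1.2, 0.7, -0.3]
opening: 0.093
```

Emit:
play_rows:
  plan:
    - {"slide": [0,0,-0.1],"roll": 0,"fingers": -1}
    - {"slide": [0,0,0],"roll": 0,"fingers": -1}
    - {"slide": [0,0,0],"roll": 0,"fingers": -1}
    - {"slide": [0,0,0],"roll": 0,"fingers": -1}
    - {"slide": [0,0,0],"roll": 0,"fingers": -1}
  squeeze: 30

```text
t: 8.3
tool_pos: [0.5291, 0.3929, 0.006]
orientation: [0.995, 1.332, -0.994]
force: [0.4, -0.1, 1.0]
opening: 0.0638
```

```bash
cat >> h.py <<'E'
from scipy.spatial.transform import Rotation as Ro
def st():
    s=robot.read_state();R=Ro.from_rotvec(s['orientation']).as_matrix();print(s['t'].round(2),s['tool_pos'].round(4),"yaw",np.degrees(np.arctan2(R[1,1],R[0,1])).round(2),"q",s['q'].round(3),"op",s['opening'].round(4),"F",s['force'].round(2),"M",s['wrist_torque'].round(2));return s
E
python3 - <<'E'
from h import *
st()
im=robot.read_camera("side");cv2.imwrite("pics/side4.png",im[:,:,::-1])
im=robot.read_camera("top");cv2.imwrite("pics/top4.png",im[:,:,::-1])
a=cv2.imread("pics/side4.png")[150:350,180:420];b=cv2.imread("pics/top4.png")[100:300,180:420]
cv2.imwrite("pics/g4.png",cv2.resize(np.hstack([a,b]),(800,333)))
E
```

```text
Traceback (most recent call last):
  File "h.py", line 20, in st
    s=robot.read_state();R=Ro.from_rotvec(s['orientation']).as_matrix();print(s['t'].round(2),s['tool_pos'].round(4),"yaw",np.degrees(np.arctan2(R[1,1],R[0,1])).round(2),"q",s['q'].round(3),"op",s['opening'].round(4),"F",s['force'].round(2),"M",s['wrist_torque'].round(2));return s
                                                                              ^^^^^^^^^^^^
AttributeError: 'float' object has no attribute 'round'
```

Emit:
play_rows:
  plan:
    - {"slide": [0.1,-0.3,0],"roll": -0.15,"fingers": -1}
    - {"slide": [0.1,-0.5,0],"roll": -0.22,"fingers": -1}
    - {"slide": [0.1,-0.6,0],"roll": -0.22,"fingers": -1}
    - {"slide": [0.1,-0.6,0],"roll": -0.22,"fingers": -1}
    - {"slide": [0.1,-0.6,0],"roll": -0.22,"fingers": -1}
    - {"slide": [0.1,-0.6,0],"roll": -0.22,"fingers": -1}
    - {"slide": [0.1,-0.6,0],"roll": -0.22,"fingers": -1}
    - {"slide": [0.1,-0.6,0],"roll": -0.22,"fingers": -1}
    - {"slide": [0.0,-0.6,0],"roll": 0,"fingers": -1}
    - {"slide": [0.0,-0.6,0],"roll": 0,"fingers": -1}
    - {"slide": [0.0,-0.4,0],"roll": 0,"fingers": -1}
    - {"slide": [0.0,-0.2,0],"roll": 0,"fingers": -1}
    - {"slide": [0,0,0],"roll": 0,"fingers": -1}

```text
t: 9.93
tool_pos: [0.5531, 0.2052, 0.006]
orientation: [1.171, 1.232, -1.171]
force: [-1.0, 0.2, 6.1]
opening: 0.0635
```

```bash
sed -i "s/s\['t'\].round(2)/round(s['t'],2)/; s/s\['opening'\].round(4)/round(float(s['opening']),4)/" h.py
python3 - <<'E'
from h import *
st()
im=robot.read_camera("side");cv2.imwrite("pics/side5.png",im[:,:,::-1])
im=robot.read_camera("top");cv2.imwrite("pics/top5.png",im[:,:,::-1])
a=cv2.imread("pics/side5.png")[80:280,240:480];b=cv2.imread("pics/top5.png")[80:280,240:480]
cv2.imwrite("pics/g5.png",cv2.resize(np.hstack([a,b]),(800,333)))
E
```

```text
9.93 [0.5531 0.2052 0.006 ] yaw 2.94 q [ 2.690e-01  3.040e-01  1.697e+00 -1.000e-03  1.140e+00  2.180e-01] op 0.0635 F [-1.02  0.21  6.14] M [ 0.09 -0.11  0.  ]
```

View pics/g5.png

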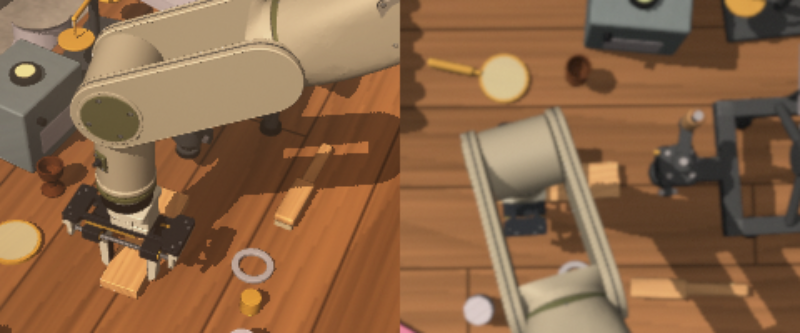

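```bash
python3 - <<'E'
from h import *
f=lambda p:(240+(p[0]%400)*.6,80+p[1]*.6)
for p in((618,162),(620,200)): print(onz("top",f(p),.02).round(4))
for z in(.2,.25,.3,.35): print(z,onz("side",f((110,115)),z).round(3))
for z in(.25,.3,.35,.4):print("right edge forearm",z,onz("top",f((575,170)),z).round(3),onz("top",f((555,108)),z).round(3),onz("top",f((625,300)),z).round(3))
E
```

```text
[0.5927 0.0323 0.02  ]
[0.5239 0.0302 0.02  ]
0.2 [0.643 0.086 0.2  ]
0.25 [0.614 0.135 0.25 ]
0.3 [0.585 0.183 0.3  ]
0.35 [0.556 0.231 0.35 ]
right edge forearm 0.25 [0.552 0.126 0.25 ] [0.645 0.154 0.25 ] [0.363 0.058 0.25 ]
right edge forearm 0.3 [0.546 0.13  0.3  ] [0.634 0.157 0.3  ] [0.366 0.065 0.3  ]
right edge forearm 0.35 [0.54  0.134 0.35 ] [0.624 0.159 0.35 ] [0.37  0.072 0.35 ]
right edge forearm 0.4 [0.535 0.137 0.4  ] [0.613 0.161 0.4  ] [0.374 0.079 0.4  ]
```

Emit:
play_rows:
  plan:
    - {"slide": [0.06,-0.3,0],"roll": 0,"fingers": -1}
    - {"slide": [0.06,-0.45,0],"roll": 0,"fingers": -1}
    - {"slide": [0.07,-0.45,0],"roll": 0,"fingers": -1}
    - {"slide": [0,-0.45,0],"roll": 0,"fingers": -1}
    - {"slide": [0,-0.45,0],"roll": 0,"fingers": -1}
    - {"slide": [0,-0.45,0],"roll": 0,"fingers": -1}
    - {"slide": [0,-0.45,0],"roll": 0,"fingers": -1}
    - {"slide": [0,-0.4,0],"roll": 0,"fingers": -1}
    - {"slide": [0,-0.27,0],"roll": 0,"fingers": -1}
    - {"slide": [0,0,0],"roll": 0,"fingers": -1}

```text
t: 11.28
tool_pos: [0.5586, 0.0951, 0.006]
orientation: [1.171, 1.232, -1.171]
force: [-1.5, 0.1, 7.5]
opening: 0.0637
```

```bash

python3 - <<'E'
from h import *
st()
im=robot.read_camera("side");cv2.imwrite("pics/side6.png",im[:,:,::-1])
im=robot.read_camera("top");cv2.imwrite("pics/top6.png",im[:,:,::-1])
a=cv2.imread("pics/side6.png")[80:280,240:480];b=cv2.imread("pics/top6.png")[80:280,300:540]
cv2.imwrite("pics/g6.png",cv2.resize(np.hstack([a,b]),(800,333)))
E
```

```text
11.28 [0.5586 0.0951 0.006 ] yaw 2.94 q [ 7.900e-02  2.480e-01  1.765e+00 -1.000e-03  1.128e+00  2.800e-02] op 0.0637 F [-1.53  0.13  7.48] M [ 0.08 -0.2   0.05]
```

View pics/g6.png

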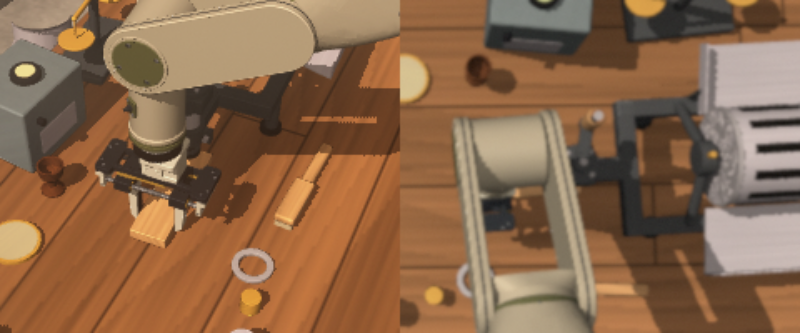

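Emit:
play_rows:
  plan:
    - {"slide": [0,0,0],"roll": 0,"fingers": 1}
    - {"slide": [0,0,0],"roll": 0,"fingers": 1}
    - {"slide": [0,0,0],"roll": 0,"fingers": 1}
    - {"slide": [0,0,0.4],"roll": 0,"fingers": 1}
    - {"slide": [0,0.2,0.9],"roll": 0,"fingers": 1}
    - {"slide": [0,0.5,1],"roll": 0,"fingers": 1}
    - {"slide": [0,0.5,1],"roll": 0,"fingers": 1}
    - {"slide": [0,0.5,1],"roll": 0,"fingers": 1}
    - {"slide": [0,0.5,1],"roll": 0,"fingers": 1}
    - {"slide": [0,0.5,1],"roll": 0,"fingers": 1}
    - {"slide": [0,0.5,1],"roll": 0,"fingers": 1}
    - {"slide": [0,0.5,1],"roll": 0,"fingers": 1}
    - {"slide": [0,0,1],"roll": 0,"fingers": 1}
    - {"slide": [0,0,1],"roll": 0,"fingers": 1}
    - {"slide": [0,0,0.5],"roll": 0,"fingers": 1}
    - {"slide": [0,0,0],"roll": 0,"fingers": 1}

```text
t: 13.38
tool_pos: [0.559, 0.2077, 0.3311]
orientation: [1.172, 1.232, -1.169]
force: [0.2, -0.1, -0.5]
opening: 0.0929
```

```bash

python3 - <<'E'
from h import *
st()
im=robot.read_camera("side");cv2.imwrite("pics/side7.png",im[:,:,::-1])
im=robot.read_camera("top");cv2.imwrite("pics/top7.png",im[:,:,::-1])
a=cv2.imread("pics/side7.png")[80:280,240:480];b=cv2.imread("pics/top7.png")[80:280,300:540]
cv2.imwrite("pics/g7.png",cv2.resize(np.hstack([a,b]),(800,333)))
E
```

```text
13.38 [0.559  0.2077 0.3311] yaw 3.0 q [ 0.27   0.1    1.318 -0.     1.721  0.217] op 0.0929 F [ 0.18 -0.06 -0.49] M [-0.06 -0.06 -0.04]
```

View pics/g7.png

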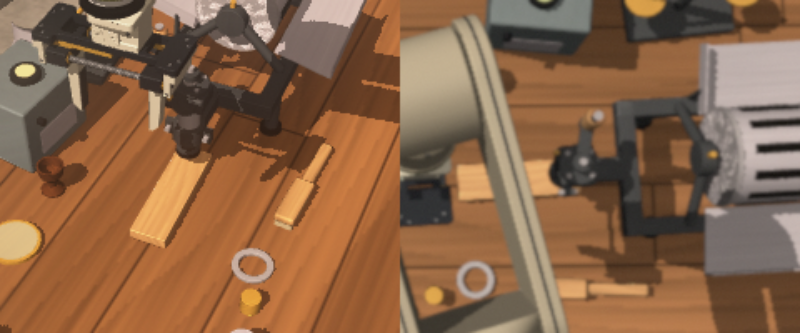

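```bash

python3 - <<'E'
from h import *
im=cv2.imread("pics/side7.png")[140:240,310:410];b=cv2.imread("pics/top7.png")[150:230,320:420]
cv2.imwrite("pics/z7.png",cv2.resize(im,(600,600),interpolation=2))
cv2.imwrite("pics/z8.png",cv2.resize(b,(750,600),interpolation=2))
# predicted board outline
for c in("side","top"):
  u=np.array([.0512,-.9987]);w=np.array([.9987,.0512]);t=np.array([.5586,.0951])
  for a,bb in((172,32),(172,-32),(-48,32),(-48,-32)):
    P=t+u*a/1000+w*bb/1000;print(c,a,bb,P.round(4),proj(c,np.array([*P,.02])).round(1))
  print("axis",c,[proj(c,np.array([.5647,-.038,z])).round(1).tolist() for z in(.02,.04,.06)])
E
```

```text
side 172 32 [ 0.5994 -0.075 ] [347.3 165.9]
side 172 -32 [ 0.5354 -0.0783] [367.2 171.7]
side -48 32 [0.5881 0.1447] [316.8 217.3]
side -48 -32 [0.5242 0.1414] [338.4 224.4]
axis side [[352.6, 177.3], [352.8, 172.5], [352.9, 167.5]]
top 172 32 [ 0.5994 -0.075 ] [406.3 174.6]
top 172 -32 [ 0.5354 -0.0783] [408.1 195.8]
top -48 32 [0.5881 0.1447] [333.5 179.1]
top -48 -32 [0.5242 0.1414] [334.9 200.3]
axis top [[394.4, 186.2], [395.7, 185.5], [397.0, 184.7]]
```

View pics/z7.png

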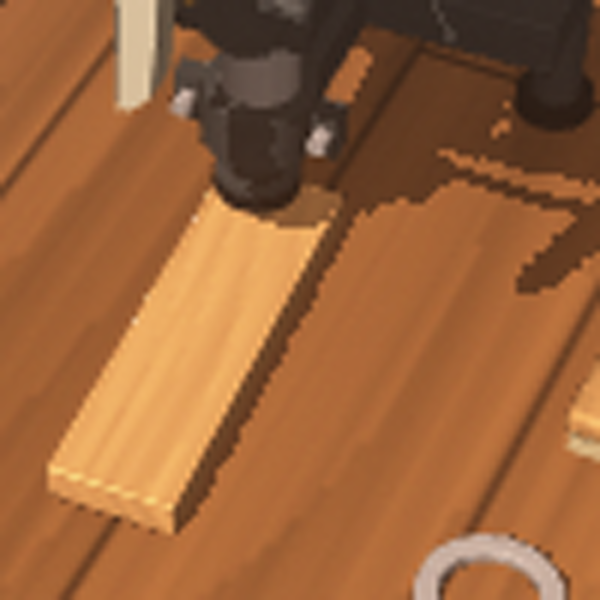

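View pics/z8.png

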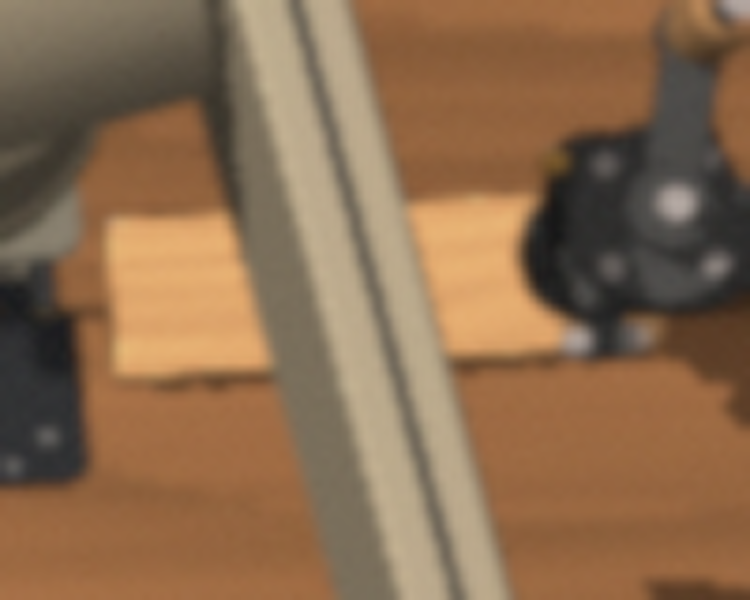

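Emit:
play_rows:
  plan:
    - {"slide": [0.216,-0.856,0],"roll": 0,"fingers": 1}
    - {"slide": [0.216,-0.856,0],"roll": 0,"fingers": 1}
    - {"slide": [0.216,-0.856,0],"roll": 0,"fingers": 1}
    - {"slide": [0.216,-0.856,0],"roll": 0,"fingers": 1}
    - {"slide": [0.216,-0.856,0],"roll": 0,"fingers": 1}
    - {"slide": [0.216,-0.856,0],"roll": 0,"fingers": 1}
    - {"slide": [0.216,-0.856,0],"roll": 0,"fingers": 1}
    - {"slide": [0.216,-0.856,0],"roll": 0,"fingers": 1}
    - {"slide": [0.216,-0.856,0],"roll": 0,"fingers": 1}
    - {"slide": [0.216,-0.856,0],"roll": 0,"fingers": 1}
    - {"slide": [0,0,0],"roll": 0,"fingers": 1}
    - {"slide": [0,0,0],"roll": 0,"fingers": 1}

```text
t: 14.98
tool_pos: [0.6228, -0.0487, 0.3284]
orientation: [1.17, 1.235, -1.172]
force: [0.5, 0.6, -0.3]
opening: 0.0928
```

```bash

python3 - <<'E'
from h import *
st()
im=robot.read_camera("side");cv2.imwrite("pics/side8.png",im[:,:,::-1])
im=robot.read_camera("top");cv2.imwrite("pics/top8.png",im[:,:,::-1])
a=cv2.imread("pics/side8.png")[30:230,240:480];b=cv2.imread("pics/top8.png")[80:280,300:540]
cv2.imwrite("pics/g8.png",cv2.resize(np.hstack([a,b]),(800,333)))
E
```

```text
14.97 [ 0.6228 -0.0487  0.3284] yaw 2.99 q [-0.16   0.183  1.233  0.     1.728 -0.212] op 0.0928 F [ 0.51  0.58 -0.32] M [-0.07 -0.08 -0.02]
```

View pics/g8.png

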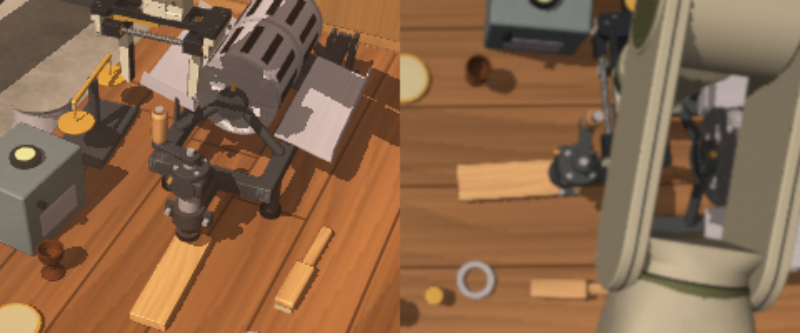

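Emit:
play_rows:
  plan:
    - {"slide": [0,0,-0.5],"roll": 0,"fingers": 1}
    - {"slide": [0,0,-0.8],"roll": 0,"fingers": 1}
    - {"slide": [0,0,-0.8],"roll": 0,"fingers": 1}
    - {"slide": [0,0,-0.6],"roll": 0,"fingers": 1}
    - {"slide": [0,0,-0.2],"roll": 0,"fingers": 1}
    - {"slide": [0,0,0],"roll": 0,"fingers": 1}
    - {"slide": [0,0,0],"roll": 0,"fingers": -1}
    - {"slide": [0,0,0],"roll": 0,"fingers": -1}
    - {"slide": [0,0,0],"roll": 0,"fingers": -1}
    - {"slide": [0,0,0],"roll": 0,"fingers": -1}
    - {"slide": [0,0,0],"roll": 0,"fingers": -1}
    - {"slide": [0,0,0],"roll": 0,"fingers": -1}
  squeeze: 12

```text
t: 16.58
tool_pos: [0.6233, -0.0492, 0.2426]
orientation: [1.171, 1.234, -1.171]
force: [-0.1, -0.3, 0.2]
opening: 0.0374
```

```bash

python3 - <<'E'
from h import *
st()
im=robot.read_camera("side");cv2.imwrite("pics/side9.png",im[:,:,::-1])
a=cv2.imread("pics/side9.png")[30:230,240:480]
cv2.imwrite("pics/g9.png",cv2.resize(a,(720,600)))
E
```

```text
16.57 [ 0.6233 -0.0492  0.2426] yaw 3.0 q [-0.161  0.19   1.379  0.     1.573 -0.213] op 0.0374 F [-0.14 -0.32  0.2 ] M [-0.06 -0.09  0.03]
```

View pics/g9.png

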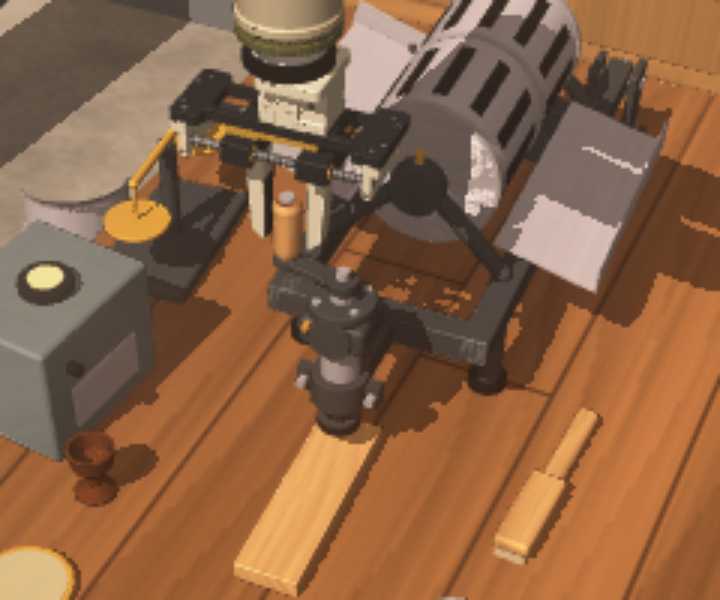

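Emit:
play_rows:
  plan:
    - {"slide": [0,0,0],"roll": 0,"fingers": -1}
    - {"slide": [0,0,0],"roll": 0,"fingers": -1}
    - {"slide": [0,0,0],"roll": 0,"fingers": -1}
  squeeze: 12

```text
t: 17.0
tool_pos: [0.6243, -0.0492, 0.2427]
orientation: [1.171, 1.232, -1.169]
force: [5.1, -0.4, -1.9]
opening: 0.0266
```

```bash

python3 - <<'E'
from h import *
st()
E
```

```text
17.0 [ 0.6243 -0.0492  0.2427] yaw 3.01 q [-0.161  0.19   1.378  0.     1.571 -0.213] op 0.0266 F [ 5.14 -0.43 -1.94] M [ 0.   -0.87  0.01]
```

```bash
cat > arc.py <<'E'
import numpy as np,sys,json
def arc(f0,steps,r=60.,dx=0,dy=0):
    f=np.radians(f0);out=[]
    for k,s in enumerate(steps):
        g=f-np.radians(s);v=r*np.array([np.cos(g)-np.cos(f),np.sin(g)-np.sin(f)])/30
        if k==0: v+=np.array([dx,dy])/30
        out.append({"slide":[round(float(v[0]),3),round(float(v[1]),3),0],"roll":0,"fingers":-1});f=g
    print(json.dumps(out));print("end",np.degrees(f))
E
python3 -c "
from arc import *
arc(-10.7,[5,7.5,7.5],dx=1)"
```

```text
[{"slide": [-0.007, -0.17, 0], "roll": 0, "fingers": -1}, {"slide": [-0.087, -0.247, 0], "roll": 0, "fingers": -1}, {"slide": [-0.119, -0.233, 0], "roll": 0, "fingers": -1}]
end -30.7
```

Emit:
play_rows:
  plan:
    - {"slide": [0.03,0,0],"roll": 0,"fingers": -1}
    - {"slide": [-0.037,-0.17,0],"roll": 0,"fingers": -1}
    - {"slide": [-0.087,-0.247,0],"roll": 0,"fingers": -1}
    - {"slide": [-0.119,-0.233,0],"roll": 0,"fingers": -1}
  squeeze: 40

```text
t: 17.5
tool_pos: [0.6178, -0.0677, 0.2427]
orientation: [1.172, 1.234, -1.167]
force: [6.7, 5.6, -1.2]
opening: 0.026
```

```bash

python3 - <<'E'
from h import *
st()
E
```

```text
17.5 [ 0.6178 -0.0677  0.2427] yaw 3.07 q [-0.193  0.178  1.392  0.002  1.57  -0.246] op 0.026 F [ 6.68  5.61 -1.23] M [ 0.76 -0.99  0.03]
```

```bash
python3 -c "
from arc import *
arc(-30.7,[10]*5,dx=.4,dy=-.3)"
```

```text
[{"slide": [-0.19, -0.293, 0], "roll": 0, "fingers": -1}, {"slide": [-0.25, -0.243, 0], "roll": 0, "fingers": -1}, {"slide": [-0.288, -0.196, 0], "roll": 0, "fingers": -1}, {"slide": [-0.318, -0.143, 0], "roll": 0, "fingers": -1}, {"slide": [-0.338, -0.086, 0], "roll": 0, "fingers": -1}]
end -80.7
```

Emit:
play_rows:
  plan:
    - {"slide": [-0.19,-0.293,0],"roll": 0,"fingers": -1}
    - {"slide": [-0.25,-0.243,0],"roll": 0,"fingers": -1}
    - {"slide": [-0.288,-0.196,0],"roll": 0,"fingers": -1}
    - {"slide": [-0.318,-0.143,0],"roll": 0,"fingers": -1}
    - {"slide": [-0.338,-0.086,0],"roll": 0,"fingers": -1}

```text
t: 18.12
tool_pos: [0.5762, -0.0978, 0.2427]
orientation: [1.171, 1.232, -1.169]
force: [6.9, 1.1, -2.8]
opening: 0.0259
```

```bash
cat >> h.py <<'E'
def cr(phi,C=(.5647,-.038)):
    s=st();p=np.radians(phi);r=np.array([np.cos(p),np.sin(p)]);t=np.array([np.sin(p),-np.cos(p)]);F=s['force'][:2]
    d=s['tool_pos'][:2]-C
    print("Frad %.2f Ftan(resist) %.2f"%(F@r,-F@t),"meas phi %.1f r %.4f"%(np.degrees(np.arctan2(d[1],d[0])),np.hypot(*d)))
E
python3 - <<'E'
from h import *
cr(-80.7)
E
```

```text
18.12 [ 0.5762 -0.0978  0.2427] yaw 3.01 q [-0.256  0.077  1.502  0.     1.561 -0.309] op 0.0259 F [ 6.85  1.12 -2.83] M [ 0.16 -1.14 -0.1 ]
Frad -0.00 Ftan(resist) 6.95 meas phi -79.1 r 0.0609
```

```bash
python3 -c "
from arc import *
arc(-80.7,[10]*8)"
```

```text
[{"slide": [-0.348, -0.026, 0], "roll": 0, "fingers": -1}, {"slide": [-0.347, 0.035, 0], "roll": 0, "fingers": -1}, {"slide": [-0.336, 0.094, 0], "roll": 0, "fingers": -1}, {"slide": [-0.314, 0.151, 0], "roll": 0, "fingers": -1}, {"slide": [-0.283, 0.203, 0], "roll": 0, "fingers": -1}, {"slide": [-0.243, 0.25, 0], "roll": 0, "fingers": -1}, {"slide": [-0.196, 0.288, 0], "roll": 0, "fingers": -1}, {"slide": [-0.143, 0.318, 0], "roll": 0, "fingers": -1}]
end -160.69999999999996
```

Emit:
play_rows:
  plan:
    - {"slide": [-0.348,-0.026,0],"roll": 0,"fingers": -1}
    - {"slide": [-0.347,0.035,0],"roll": 0,"fingers": -1}
    - {"slide": [-0.336,0.094,0],"roll": 0,"fingers": -1}
    - {"slide": [-0.314,0.151,0],"roll": 0,"fingers": -1}
    - {"slide": [-0.283,0.203,0],"roll": 0,"fingers": -1}

```text
t: 18.75
tool_pos: [0.5269, -0.0848, 0.2427]
orientation: [1.171, 1.231, -1.171]
force: [7.4, -4.0, -3.4]
opening: 0.0261
```

```bash
python3 - <<'E'
from h import *
cr(-130.7)
E
```

```text
18.75 [ 0.5269 -0.0848  0.2427] yaw 2.96 q [-2.55e-01 -6.10e-02  1.64e+00 -1.00e-03  1.56e+00 -3.06e-01] op 0.0261 F [ 7.44 -4.03 -3.45] M [-0.55 -1.21  0.01]
Frad -1.80 Ftan(resist) 8.27 meas phi -128.9 r 0.0602
```

```bash
python3 -c "
from arc import *
arc(-130.7,[10]*9,dx=.2,dy=.2)"
```

```text
[{"slide": [-0.237, 0.256, 0], "roll": 0, "fingers": -1}, {"slide": [-0.196, 0.288, 0], "roll": 0, "fingers": -1}, {"slide": [-0.143, 0.318, 0], "roll": 0, "fingers": -1}, {"slide": [-0.086, 0.338, 0], "roll": 0, "fingers": -1}, {"slide": [-0.026, 0.348, 0], "roll": 0, "fingers": -1}, {"slide": [0.035, 0.347, 0], "roll": 0, "fingers": -1}, {"slide": [0.094, 0.336, 0], "roll": 0, "fingers": -1}, {"slide": [0.151, 0.314, 0], "roll": 0, "fingers": -1}, {"slide": [0.203, 0.283, 0], "roll": 0, "fingers": -1}]
end -220.69999999999987
```

Emit:
play_rows:
  plan:
    - {"slide": [-0.237,0.256,0],"roll": 0,"fingers": -1}
    - {"slide": [-0.196,0.288,0],"roll": 0,"fingers": -1}
    - {"slide": [-0.143,0.318,0],"roll": 0,"fingers": -1}
    - {"slide": [-0.086,0.338,0],"roll": 0,"fingers": -1}
    - {"slide": [-0.026,0.348,0],"roll": 0,"fingers": -1}
    - {"slide": [0.035,0.347,0],"roll": 0,"fingers": -1}

```text
t: 19.5
tool_pos: [0.5062, -0.0284, 0.2426]
orientation: [1.169, 1.232, -1.174]
force: [-0.9, -7.4, 0.4]
opening: 0.0259
```

```bash
python3 - <<'E'
from h import *
cr(-190.7)
E
```

```text
19.5 [ 0.5062 -0.0284  0.2426] yaw 2.93 q [-0.155 -0.131  1.706 -0.003  1.568 -0.206] op 0.0259 F [-0.87 -7.45  0.38] M [-1.21  0.04 -0.02]
Frad -0.53 Ftan(resist) 7.48 meas phi 170.6 r 0.0593
```

```bash
python3 -c "
from arc import *
arc(-190.7,[10]*6)"
```

```text
[{"slide": [0.094, 0.336, 0], "roll": 0, "fingers": -1}, {"slide": [0.151, 0.314, 0], "roll": 0, "fingers": -1}, {"slide": [0.203, 0.283, 0], "roll": 0, "fingers": -1}, {"slide": [0.25, 0.243, 0], "roll": 0, "fingers": -1}, {"slide": [0.288, 0.196, 0], "roll": 0, "fingers": -1}, {"slide": [0.318, 0.143, 0], "roll": 0, "fingers": -1}]
end -250.69999999999993
```

Emit:
play_rows:
  plan:
    - {"slide": [0.094,0.336,0],"roll": 0,"fingers": -1}
    - {"slide": [0.151,0.314,0],"roll": 0,"fingers": -1}
    - {"slide": [0.203,0.283,0],"roll": 0,"fingers": -1}
    - {"slide": [0.25,0.243,0],"roll": 0,"fingers": -1}
    - {"slide": [0.288,0.196,0],"roll": 0,"fingers": -1}
    - {"slide": [0.318,0.143,0],"roll": 0,"fingers": -1}

```text
t: 20.25
tool_pos: [0.545, 0.0178, 0.2426]
orientation: [1.168, 1.235, -1.174]
force: [-6.3, -4.9, 2.6]
opening: 0.0259
```

```bash
python3 - <<'E'
from h import *
cr(-250.7)
E
python3 -c "
from arc import *
arc(-250.7,[10]*3)"
```

```text
20.25 [0.545  0.0178 0.2426] yaw 2.98 q [-0.06  -0.024  1.604 -0.002  1.564 -0.112] op 0.0259 F [-6.3  -4.87  2.62] M [-0.88  0.95 -0.02]
Frad -2.52 Ftan(resist) 7.55 meas phi 109.4 r 0.0592
[{"slide": [0.338, 0.086, 0], "roll": 0, "fingers": -1}, {"slide": [0.348, 0.026, 0], "roll": 0, "fingers": -1}, {"slide": [0.347, -0.035, 0], "roll": 0, "fingers": -1}]
end -280.69999999999993
```

Emit:
play_rows:
  plan:
    - {"slide": [0.342,0.073,0],"roll": 0,"fingers": -1}
    - {"slide": [0.348,0.026,0],"roll": 0,"fingers": -1}
    - {"slide": [0.347,-0.035,0],"roll": 0,"fingers": -1}

```text
t: 20.62
tool_pos: [0.576, 0.0203, 0.2426]
orientation: [1.169, 1.236, -1.173]
force: [-7.7, -1.8, 4.8]
opening: 0.0257
```

```bash
python3 - <<'E'
from h import *
cr(-280.7)
E
python3 -c "
from arc import *
arc(-280.7,[8]*3)"
```

```text
20.62 [0.576  0.0203 0.2426] yaw 3.01 q [-0.053  0.061  1.518 -0.     1.565 -0.106] op 0.0257 F [-7.68 -1.8   4.79] M [-0.31  1.23 -0.02]
Frad -3.20 Ftan(resist) 7.21 meas phi 79.0 r 0.0594
[{"slide": [0.27, -0.071, 0], "roll": 0, "fingers": -1}, {"slide": [0.257, -0.108, 0], "roll": 0, "fingers": -1}, {"slide": [0.24, -0.142, 0], "roll": 0, "fingers": -1}]
end -304.70000000000005
```

Emit:
play_rows:
  plan:
    - {"slide": [0.267,-0.087,0],"roll": 0,"fingers": -1}

```text
t: 20.75
tool_pos: [0.5842, 0.0182, 0.2426]
orientation: [1.169, 1.237, -1.172]
force: [-6.0, 2.5, 4.8]
opening: 0.0259
```

```bash
python3 - <<'E'
from h import *
cr(-288.7)
im=robot.read_camera("side");cv2.imwrite("pics/side10.png",im[:,:,::-1])
a=im[110:210,310:410,::-1];b=cv2.imread("pics/side8.png")[110:210,310:410]
cv2.imwrite("pics/g10.png",cv2.resize(np.hstack([b,a]),(800,400),interpolation=2))
E
```

```text
20.75 [0.5842 0.0182 0.2426] yaw 3.03 q [-5.700e-02  8.300e-02  1.496e+00  1.000e-03  1.566e+00 -1.100e-01] op 0.0259 F [-6.    2.52  4.75] M [ 0.36  1.06 -0.03]
Frad 0.46 Ftan(resist) 6.49 meas phi 70.9 r 0.0595
```

View pics/g10.png

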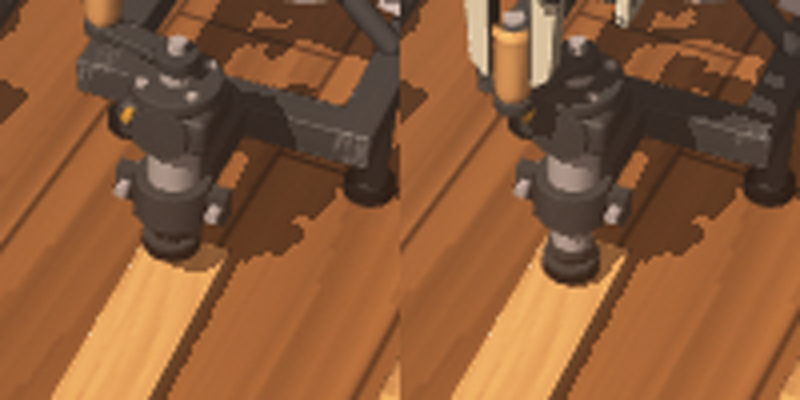

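```bash
python3 - <<'E'
from h import *
for z in(.02,.025,.03,.035,.04,.045,.05):
    P=[proj("side",np.array([.5647+.021*np.cos(a),-.038+.021*np.sin(a),z])) for a in np.linspace(0,6.28,60)]
    P=np.array(P);print(z,P.min(0).round(1),P.max(0).round(1))
E
python3 -c "
from arc import *
arc(-288.7,[6]*20)"
```

```text
0.02 [345.5 172.3] [359.7 182.4]
0.025 [345.5 171.1] [359.8 181.2]
0.03 [345.5 169.9] [359.9 180. ]
0.035 [345.5 168.7] [359.9 178.8]
0.04 [345.5 167.5] [360.  177.6]
0.045 [345.6 166.2] [360.  176.3]
0.05 [345.6 165. ] [360.1 175.1]
[{"slide": [0.195, -0.077, 0], "roll": 0, "fingers": -1}, {"slide": [0.185, -0.097, 0], "roll": 0, "fingers": -1}, {"slide": [0.174, -0.116, 0], "roll": 0, "fingers": -1}, {"slide": [0.161, -0.134, 0], "roll": 0, "fingers": -1}, {"slide": [0.146, -0.15, 0], "roll": 0, "fingers": -1}, {"slide": [0.13, -0.164, 0], "roll": 0, "fingers": -1}, {"slide": [0.112, -0.177, 0], "roll": 0, "fingers": -1}, {"slide": [0.093, -0.188, 0], "roll": 0, "fingers": -1}, {"slide": [0.073, -0.196, 0], "roll": 0, "fingers": -1}, {"slide": [0.052, -0.203, 0], "roll": 0, "fingers": -1}, {"slide": [0.03, -0.207, 0], "roll": 0, "fingers": -1}, {"slide": [0.008, -0.209, 0], "roll": 0, "fingers": -1}, {"slide": [-0.014, -0.209, 0], "roll": 0, "fingers": -1}, {"slide": [-0.035, -0.206, 0], "roll": 0, "fingers": -1}, {"slide": [-0.057, -0.202, 0], "roll": 0, "fingers": -1}, {"slide": [-0.077, -0.195, 0], "roll": 0, "fingers": -1}, {"slide": [-0.097, -0.185, 0], "roll": 0, "fingers": -1}, {"slide": [-0.116, -0.174, 0], "roll": 0, "fingers": -1}, {"slide": [-0.134, -0.161, 0], "roll": 0, "fingers": -1}, {"slide": [-0.15, -0.146, 0], "roll": 0, "fingers": -1}]
end -408.69999999999965
```

Emit:
play_rows:
  plan:
    - {"slide": [0.195,-0.077,0],"roll": 0,"fingers": -1}
    - {"slide": [0.185,-0.097,0],"roll": 0,"fingers": -1}

```text
t: 21.05
tool_pos: [0.5955, 0.0131, 0.2426]
orientation: [1.17, 1.237, -1.172]
force: [-5.7, 2.9, 4.2]
opening: 0.0264
```

```bash
python3 - <<'E'
from h import *
cr(-300.7)
E
```

```text
21.05 [0.5955 0.0131 0.2426] yaw 3.04 q [-6.400e-02  1.130e-01  1.464e+00  1.000e-03  1.568e+00 -1.170e-01] op 0.0264 F [-5.66  2.85  4.22] M [ 0.41  1.09 -0.01]
Frad -0.44 Ftan(resist) 6.33 meas phi 58.9 r 0.0597
```

Emit:
play_rows:
  plan:
    - {"slide": [0.174,-0.116,0],"roll": 0,"fingers": -1}
    - {"slide": [0.161,-0.134,0],"roll": 0,"fingers": -1}

```text
t: 21.3
tool_pos: [0.6056, 0.0058, 0.2426]
orientation: [1.17, 1.237, -1.171]
force: [-6.3, 3.5, 4.6]
opening: 0.0259
```

```bash
python3 - <<'E'
from h import *
cr(-312.7)
E
```

```text
21.3 [0.6056 0.0058 0.2426] yaw 3.04 q [-7.600e-02  1.390e-01  1.435e+00  1.000e-03  1.570e+00 -1.290e-01] op 0.0259 F [-6.26  3.52  4.59] M [0.54 1.06 0.01]
Frad -1.66 Ftan(resist) 6.99 meas phi 47.0 r 0.0599
```

Emit:
play_rows:
  plan:
    - {"slide": [0.146,-0.15,0],"roll": 0,"fingers": -1}
    - {"slide": [0.13,-0.164,0],"roll": 0,"fingers": -1}

```text
t: 21.55
tool_pos: [0.6139, -0.0035, 0.2426]
orientation: [1.17, 1.237, -1.171]
force: [-5.8, 4.7, 3.5]
opening: 0.026
```

```bash
python3 - <<'E'
from h import *
cr(-324.7)
E
```

```text
21.55 [ 0.6139 -0.0035  0.2426] yaw 3.05 q [-9.000e-02  1.620e-01  1.410e+00  1.000e-03  1.572e+00 -1.430e-01] op 0.026 F [-5.81  4.67  3.5 ] M [ 0.67  1.02 -0.01]
Frad -2.04 Ftan(resist) 7.17 meas phi 35.0 r 0.0601
```

Emit:
play_rows:
  plan:
    - {"slide": [0.104,-0.183,0],"roll": 0,"fingers": -1}
    - {"slide": [0.093,-0.188,0],"roll": 0,"fingers": -1}

```text
t: 21.8
tool_pos: [0.6201, -0.0143, 0.2426]
orientation: [1.17, 1.237, -1.17]
force: [-3.3, 5.9, 3.2]
opening: 0.0263
```

```bash
python3 - <<'E'
from h import *
cr(-336.7)
E
```

```text
21.8 [ 0.6201 -0.0143  0.2426] yaw 3.07 q [-0.107  0.178  1.392  0.002  1.573 -0.16 ] op 0.0263 F [-3.33  5.88  3.16] M [ 0.92  0.64 -0.05]
Frad -0.73 Ftan(resist) 6.71 meas phi 23.2 r 0.0603
```

Emit:
play_rows:
  plan:
    - {"slide": [0.073,-0.196,0],"roll": 0,"fingers": -1}
    - {"slide": [0.052,-0.203,0],"roll": 0,"fingers": -1}

```text
t: 22.05
tool_pos: [0.624, -0.0261, 0.2427]
orientation: [1.171, 1.237, -1.17]
force: [-3.6, 6.6, 1.8]
opening: 0.0262
```

```bash
python3 - <<'E'
from h import *
cr(-348.7)
im=robot.read_camera("side");cv2.imwrite("pics/side11.png",im[:,:,::-1])
a=im[110:210,310:410,::-1];b=cv2.imread("pics/side10.png")[110:210,310:410]
cv2.imwrite("pics/g11.png",cv2.resize(np.hstack([b,a]),(800,400),interpolation=2))
E
```

```text
22.05 [ 0.624  -0.0261  0.2427] yaw 3.07 q [-0.125  0.189  1.379  0.002  1.574 -0.179] op 0.0262 F [-3.59  6.56  1.76] M [ 1.06  0.55 -0.03]
Frad -2.23 Ftan(resist) 7.14 meas phi 11.3 r 0.0605
```

View pics/g11.png

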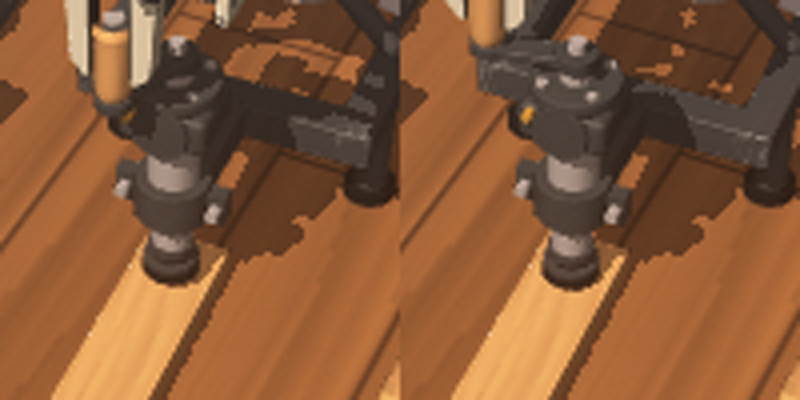

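Emit:
play_rows:
  plan:
    - {"slide": [0.02,-0.209,0],"roll": 0,"fingers": -1}
    - {"slide": [0.008,-0.209,0],"roll": 0,"fingers": -1}

```text
t: 22.35
tool_pos: [0.6253, -0.0385, 0.2427]
orientation: [1.171, 1.236, -1.168]
force: [-0.5, 7.1, 0.4]
opening: 0.0264
```

```bash
python3 - <<'E'
from h import *
cr(-360.7)
E
```

```text
22.35 [ 0.6253 -0.0385  0.2427] yaw 3.08 q [-0.145  0.194  1.375  0.002  1.574 -0.198] op 0.0264 F [-0.48  7.14  0.36] M [ 1.15  0.04 -0.02]
Frad -0.56 Ftan(resist) 7.13 meas phi -0.4 r 0.0606
```

Emit:
play_rows:
  plan:
    - {"slide": [-0.014,-0.209,0],"roll": 0,"fingers": -1}
    - {"slide": [-0.035,-0.206,0],"roll": 0,"fingers": -1}

```text
t: 22.6
tool_pos: [0.6241, -0.051, 0.2427]
orientation: [1.171, 1.235, -1.168]
force: [0.9, 7.3, 0.5]
opening: 0.026
```

```bash
python3 - <<'E'
from h import *
cr(-372.7)
E
```

```text
22.6 [ 0.6241 -0.051   0.2427] yaw 3.08 q [-0.165  0.192  1.376  0.002  1.573 -0.219] op 0.026 F [0.93 7.26 0.54] M [ 1.14 -0.16 -0.  ]
Frad -0.69 Ftan(resist) 7.29 meas phi -12.4 r 0.0608
```

Emit:
play_rows:
  plan:
    - {"slide": [-0.057,-0.202,0],"roll": 0,"fingers": -1}
    - {"slide": [-0.077,-0.195,0],"roll": 0,"fingers": -1}

```text
t: 22.85
tool_pos: [0.6202, -0.063, 0.2427]
orientation: [1.172, 1.235, -1.168]
force: [2.2, 7.5, 0.1]
opening: 0.0259
```

```bash
python3 - <<'E'
from h import *
cr(-384.7)
E
```

```text
22.85 [ 0.6202 -0.063   0.2427] yaw 3.07 q [-0.185  0.184  1.385  0.002  1.572 -0.238] op 0.0259 F [2.21 7.51 0.1 ] M [ 1.07 -0.42 -0.  ]
Frad -1.14 Ftan(resist) 7.75 meas phi -24.2 r 0.0609
```

Emit:
play_rows:
  plan:
    - {"slide": [-0.097,-0.185,0],"roll": 0,"fingers": -1}
    - {"slide": [-0.116,-0.174,0],"roll": 0,"fingers": -1}

```text
t: 23.1
tool_pos: [0.614, -0.0739, 0.2427]
orientation: [1.172, 1.235, -1.168]
force: [3.9, 5.3, -0.4]
opening: 0.0259
```

```bash
python3 - <<'E'
from h import *
cr(-396.7)
im=robot.read_camera("side");cv2.imwrite("pics/side12.png",im[:,:,::-1])
a=im[110:210,310:410,::-1];b=cv2.imread("pics/side11.png")[110:210,310:410]
cv2.imwrite("pics/g12.png",cv2.resize(np.hstack([b,a]),(800,400),interpolation=2))
E
python3 -c "
from arc import *
arc(-408.7,[6]*20)"
```

```text
23.1 [ 0.614  -0.0739  0.2427] yaw 3.07 q [-0.204  0.17   1.401  0.002  1.57  -0.258] op 0.0259 F [ 3.9   5.31 -0.41] M [ 0.95 -0.61  0.02]
Frad -0.04 Ftan(resist) 6.59 meas phi -36.1 r 0.0610
[{"slide": [-0.164, -0.13, 0], "roll": 0, "fingers": -1}, {"slide": [-0.177, -0.112, 0], "roll": 0, "fingers": -1}, {"slide": [-0.188, -0.093, 0], "roll": 0, "fingers": -1}, {"slide": [-0.196, -0.073, 0], "roll": 0, "fingers": -1}, {"slide": [-0.203, -0.052, 0], "roll": 0, "fingers": -1}, {"slide": [-0.207, -0.03, 0], "roll": 0, "fingers": -1}, {"slide": [-0.209, -0.008, 0], "roll": 0, "fingers": -1}, {"slide": [-0.209, 0.014, 0], "roll": 0, "fingers": -1}, {"slide": [-0.206, 0.035, 0], "roll": 0, "fingers": -1}, {"slide": [-0.202, 0.057, 0], "roll": 0, "fingers": -1}, {"slide": [-0.195, 0.077, 0], "roll": 0, "fingers": -1}, {"slide": [-0.185, 0.097, 0], "roll": 0, "fingers": -1}, {"slide": [-0.174, 0.116, 0], "roll": 0, "fingers": -1}, {"slide": [-0.161, 0.134, 0], "roll": 0, "fingers": -1}, {"slide": [-0.146, 0.15, 0], "roll": 0, "fingers": -1}, {"slide": [-0.13, 0.164, 0], "roll": 0, "fingers": -1}, {"slide": [-0.112, 0.177, 0], "roll": 0, "fingers": -1}, {"slide": [-0.093, 0.188, 0], "roll": 0, "fingers": -1}, {"slide": [-0.073, 0.196, 0], "roll": 0, "fingers": -1}, {"slide": [-0.052, 0.203, 0], "roll": 0, "fingers": -1}]
end -528.7000000000002
```

View pics/g12.png

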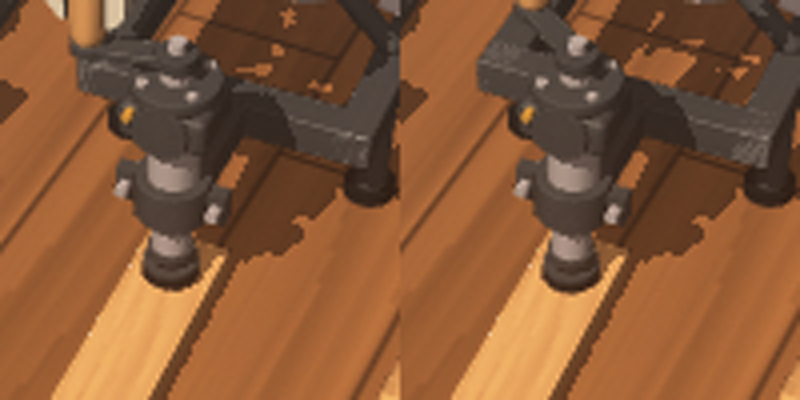

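Emit:
play_rows:
  plan:
    - {"slide": [-0.134,-0.161,0],"roll": 0,"fingers": -1}
    - {"slide": [-0.15,-0.146,0],"roll": 0,"fingers": -1}

```text
t: 23.4
tool_pos: [0.6058, -0.0831, 0.2427]
orientation: [1.172, 1.234, -1.167]
force: [5.1, 5.4, -1.4]
opening: 0.0261
```

```bash
python3 - <<'E'
from h import *
cr(-408.7)
E
```

```text
23.4 [ 0.6058 -0.0831  0.2427] yaw 3.07 q [-0.222  0.151  1.422  0.002  1.567 -0.275] op 0.0261 F [ 5.11  5.38 -1.38] M [ 1.01 -0.93 -0.03]
Frad -0.67 Ftan(resist) 7.39 meas phi -47.6 r 0.0610
```

Emit:
play_rows:
  plan:
    - {"slide": [-0.164,-0.13,0],"roll": 0,"fingers": -1}
    - {"slide": [-0.177,-0.112,0],"roll": 0,"fingers": -1}

```text
t: 23.65
tool_pos: [0.5956, -0.0906, 0.2427]
orientation: [1.172, 1.233, -1.167]
force: [7.1, 5.1, -1.3]
opening: 0.0258
```

```bash
python3 - <<'E'
from h import *
cr(-420.7)
E
```

```text
23.65 [ 0.5956 -0.0906  0.2427] yaw 3.06 q [-0.237  0.126  1.449  0.002  1.564 -0.291] op 0.0258 F [ 7.08  5.07 -1.34] M [ 0.91 -1.08  0.01]
Frad -0.96 Ftan(resist) 8.66 meas phi -59.5 r 0.0610
```

Emit:
play_rows:
  plan:
    - {"slide": [-0.188,-0.093,0],"roll": 0,"fingers": -1}
    - {"slide": [-0.196,-0.073,0],"roll": 0,"fingers": -1}

```text
t: 23.9
tool_pos: [0.5842, -0.0957, 0.2427]
orientation: [1.172, 1.233, -1.168]
force: [6.5, 4.2, -2.5]
opening: 0.0263
```

```bash
python3 - <<'E'
from h import *
cr(-432.7)
E
```

```text
23.9 [ 0.5842 -0.0957  0.2427] yaw 3.05 q [-0.25   0.098  1.48   0.002  1.562 -0.303] op 0.0263 F [ 6.52  4.23 -2.51] M [ 0.67 -1.21 -0.04]
Frad -2.10 Ftan(resist) 7.48 meas phi -71.4 r 0.0609
```

```bash
cat >> h.py <<'E'
_cr=cr
def cr(phi):
    _cr(phi);s=robot.read_state();m=s['wrist_torque'];F=np.array([-m[1],m[0]])/.162;p=np.radians(phi)
    print("  by M: Frad %.2f Ftan %.2f"%(F@[np.cos(p),np.sin(p)],-F@[np.sin(p),-np.cos(p)]))
E
```

Emit:
play_rows:
  plan:
    - {"slide": [-0.206,-0.042,0],"roll": 0,"fingers": -1}
    - {"slide": [-0.207,-0.03,0],"roll": 0,"fingers": -1}

```text
t: 24.15
tool_pos: [0.5719, -0.0984, 0.2427]
orientation: [1.172, 1.232, -1.168]
force: [6.9, 2.4, -2.8]
opening: 0.0261
```

```bash
python3 - <<'E'
from h import *
cr(-444.7)
E
```

```text
24.15 [ 0.5719 -0.0984  0.2427] yaw 3.03 q [-2.590e-01  6.600e-02  1.514e+00  1.000e-03  1.560e+00 -3.120e-01] op 0.0261 F [ 6.87  2.45 -2.76] M [ 0.3  -1.32 -0.01]
Frad -1.80 Ftan(resist) 7.07 meas phi -83.2 r 0.0608
  by M: Frad -1.10 Ftan 8.28
```

Emit:
play_rows:
  plan:
    - {"slide": [-0.209,-0.008,0],"roll": 0,"fingers": -1}

```text
t: 24.28
tool_pos: [0.5656, -0.0988, 0.2427]
orientation: [1.172, 1.232, -1.168]
force: [8.4, 0.9, -3.4]
opening: 0.0256
```

```bash
python3 - <<'E'
from h import *
cr(-450.7)
E
```

```text
24.27 [ 0.5656 -0.0988  0.2427] yaw 3.02 q [-2.630e-01  4.900e-02  1.531e+00  1.000e-03  1.559e+00 -3.160e-01] op 0.0256 F [ 8.38  0.93 -3.37] M [ 0.26 -1.39 -0.02]
Frad -1.03 Ftan(resist) 8.37 meas phi -89.2 r 0.0608
  by M: Frad -1.69 Ftan 8.56
```

Emit:
play_rows:
  plan:
    - {"slide": [-0.209,0.02,0],"roll": 0,"fingers": -1}
    - {"slide": [-0.206,0.035,0],"roll": 0,"fingers": -1}

```text
t: 24.52
tool_pos: [0.5531, -0.0975, 0.2427]
orientation: [1.172, 1.231, -1.169]
force: [8.2, 0.0, -4.7]
opening: 0.0263
```

```bash
python3 - <<'E'
from h import *
cr(-462.7)
E
```

```text
24.52 [ 0.5531 -0.0975  0.2427] yaw 3.0 q [-0.266  0.015  1.566  0.     1.558 -0.318] op 0.0263 F [ 8.17  0.04 -4.68] M [-0.02 -1.39 -0.05]
Frad -1.83 Ftan(resist) 7.96 meas phi -101.0 r 0.0606
  by M: Frad -1.78 Ftan 8.40
```

Emit:
play_rows:
  plan:
    - {"slide": [-0.202,0.057,0],"roll": 0,"fingers": -1}

```text
t: 24.65
tool_pos: [0.5471, -0.0959, 0.2427]
orientation: [1.171, 1.231, -1.169]
force: [8.6, -0.5, -4.3]
opening: 0.026
```

```bash
python3 - <<'E'
from h import *
cr(-468.7)
E
```

```text
24.65 [ 0.5471 -0.0959  0.2427] yaw 3.0 q [-0.266 -0.002  1.583  0.     1.558 -0.318] op 0.026 F [ 8.63 -0.51 -4.31] M [-0.15 -1.31 -0.  ]
Frad -2.29 Ftan(resist) 8.34 meas phi -106.9 r 0.0605
  by M: Frad -1.68 Ftan 7.94
```

Emit:
play_rows:
  plan:
    - {"slide": [-0.193,0.085,0],"roll": 0,"fingers": -1}
    - {"slide": [-0.185,0.097,0],"roll": 0,"fingers": -1}

```text
t: 24.9
tool_pos: [0.5356, -0.0909, 0.2427]
orientation: [1.171, 1.23, -1.17]
force: [7.0, -2.4, -4.1]
opening: 0.0262
```

```bash
python3 - <<'E'
from h import *
cr(-480.7)
E
```

```text
24.9 [ 0.5356 -0.0909  0.2427] yaw 2.98 q [-2.620e-01 -3.500e-02  1.615e+00 -1.000e-03  1.559e+00 -3.140e-01] op 0.0262 F [ 6.95 -2.4  -4.13] M [-0.47 -1.31 -0.01]
Frad -1.48 Ftan(resist) 7.20 meas phi -118.8 r 0.0604
  by M: Frad -1.63 Ftan 8.45
```

Emit:
play_rows:
  plan:
    - {"slide": [-0.174,0.116,0],"roll": 0,"fingers": -1}

```text
t: 25.02
tool_pos: [0.5303, -0.0875, 0.2427]
orientation: [1.171, 1.23, -1.17]
force: [7.6, -3.6, -3.3]
opening: 0.026
```

```bash
python3 - <<'E'
from h import *
cr(-486.7)
E
```

```text
25.02 [ 0.5303 -0.0875  0.2427] yaw 2.97 q [-2.580e-01 -5.100e-02  1.631e+00 -1.000e-03  1.559e+00 -3.100e-01] op 0.026 F [ 7.61 -3.6  -3.3 ] M [-0.56 -1.28 -0.02]
Frad -1.67 Ftan(resist) 8.25 meas phi -124.8 r 0.0603
  by M: Frad -1.97 Ftan 8.39
```

Still in the play stage, so I continue in small steps.

Emit:
play_rows:
  plan:
    - {"slide": [-0.157,0.14,0],"roll": 0,"fingers": -1}

```text
t: 25.15
tool_pos: [0.5255, -0.0836, 0.2427]
orientation: [1.171, 1.23, -1.171]
force: [6.3, -5.3, -3.5]
opening: 0.0261
```

```bash
python3 - <<'E'
from h import *
cr(-492.7)
E
```

```text
25.15 [ 0.5255 -0.0836  0.2427] yaw 2.96 q [-2.530e-01 -6.500e-02  1.645e+00 -1.000e-03  1.560e+00 -3.050e-01] op 0.0261 F [ 6.29 -5.32 -3.49] M [-0.86 -1.06  0.  ]
Frad -0.35 Ftan(resist) 8.23 meas phi -130.7 r 0.0601
  by M: Frad -0.55 Ftan 8.40
```

Emit:
play_rows:
  plan:
    - {"slide": [-0.146,0.15,0],"roll": 0,"fingers": -1}

```text
t: 25.28
tool_pos: [0.521, -0.0792, 0.2427]
orientation: [1.17, 1.23, -1.171]
force: [5.7, -5.4, -4.1]
opening: 0.026
```

```bash
python3 - <<'E'
from h import *
cr(-498.7)
E
```

```text
25.27 [ 0.521  -0.0792  0.2427] yaw 2.95 q [-0.247 -0.079  1.658 -0.002  1.561 -0.298] op 0.026 F [ 5.74 -5.37 -4.14] M [-0.92 -1.12 -0.03]
Frad -0.77 Ftan(resist) 7.82 meas phi -136.7 r 0.0600
  by M: Frad -1.48 Ftan 8.82
```

Emit:
play_rows:
  plan:
    - {"slide": [-0.13,0.164,0],"roll": 0,"fingers": -1}

```text
t: 25.4
tool_pos: [0.5171, -0.0744, 0.2427]
orientation: [1.17, 1.23, -1.171]
force: [6.3, -5.2, -3.5]
opening: 0.0257
```

```bash
python3 - <<'E'
from h import *
cr(-504.7)
E
```

```text
25.4 [ 0.5171 -0.0744  0.2427] yaw 2.94 q [-0.24  -0.092  1.67  -0.002  1.561 -0.291] op 0.0257 F [ 6.33 -5.24 -3.55] M [-0.95 -0.96 -0.02]
Frad -2.14 Ftan(resist) 7.94 meas phi -142.6 r 0.0599
  by M: Frad -1.43 Ftan 8.23
```

Emit:
play_rows:
  plan:
    - {"slide": [-0.105,0.182,0],"roll": 0,"fingers": -1}

```text
t: 25.52
tool_pos: [0.5136, -0.0691, 0.2427]
orientation: [1.17, 1.23, -1.172]
force: [2.6, -7.7, -2.6]
opening: 0.0259
```

```bash
python3 - <<'E'
from h import *
cr(-510.7)
E
```

```text
25.52 [ 0.5136 -0.0691  0.2427] yaw 2.93 q [-0.231 -0.103  1.68  -0.002  1.563 -0.282] op 0.0259 F [ 2.63 -7.66 -2.55] M [-1.24 -0.59 -0.06]
Frad 1.45 Ftan(resist) 7.96 meas phi -148.6 r 0.0598
  by M: Frad 0.57 Ftan 8.49
```

Emit:
play_rows:
  plan:
    - {"slide": [-0.093,0.188,0],"roll": 0,"fingers": -1}

```text
t: 25.65
tool_pos: [0.5108, -0.0636, 0.2427]
orientation: [1.17, 1.23, -1.172]
force: [2.7, -7.5, -3.0]
opening: 0.0259
```

```bash
python3 - <<'E'
from h import *
cr(-516.7)
E
```

```text
25.65 [ 0.5108 -0.0636  0.2427] yaw 2.93 q [-0.222 -0.112  1.689 -0.003  1.564 -0.273] op 0.0259 F [ 2.73 -7.46 -3.05] M [-1.2  -0.57  0.03]
Frad 0.44 Ftan(resist) 7.93 meas phi -154.6 r 0.0597
  by M: Frad -0.28 Ftan 8.19
```

Emit:
play_rows:
  plan:
    - {"slide": [-0.073,0.196,0],"roll": 0,"fingers": -1}

```text
t: 25.78
tool_pos: [0.5084, -0.0578, 0.2427]
orientation: [1.17, 1.23, -1.173]
force: [1.8, -7.2, -2.2]
opening: 0.0259
```

```bash
python3 - <<'E'
from h import *
cr(-522.7)
E
python3 -c "
from arc import *
arc(-522.7,[6]*18)"
```

```text
25.77 [ 0.5084 -0.0578  0.2427] yaw 2.92 q [-0.211 -0.12   1.696 -0.003  1.565 -0.262] op 0.0259 F [ 1.8  -7.16 -2.19] M [-1.24 -0.5  -0.04]
Frad 0.41 Ftan(resist) 7.38 meas phi -160.6 r 0.0596
  by M: Frad -0.67 Ftan 8.21
[{"slide": [-0.052, 0.203, 0], "roll": 0, "fingers": -1}, {"slide": [-0.03, 0.207, 0], "roll": 0, "fingers": -1}, {"slide": [-0.008, 0.209, 0], "roll": 0, "fingers": -1}, {"slide": [0.014, 0.209, 0], "roll": 0, "fingers": -1}, {"slide": [0.035, 0.206, 0], "roll": 0, "fingers": -1}, {"slide": [0.057, 0.202, 0], "roll": 0, "fingers": -1}, {"slide": [0.077, 0.195, 0], "roll": 0, "fingers": -1}, {"slide": [0.097, 0.185, 0], "roll": 0, "fingers": -1}, {"slide": [0.116, 0.174, 0], "roll": 0, "fingers": -1}, {"slide": [0.134, 0.161, 0], "roll": 0, "fingers": -1}, {"slide": [0.15, 0.146, 0], "roll": 0, "fingers": -1}, {"slide": [0.164, 0.13, 0], "roll": 0, "fingers": -1}, {"slide": [0.177, 0.112, 0], "roll": 0, "fingers": -1}, {"slide": [0.188, 0.093, 0], "roll": 0, "fingers": -1}, {"slide": [0.196, 0.073, 0], "roll": 0, "fingers": -1}, {"slide": [0.203, 0.052, 0], "roll": 0, "fingers": -1}, {"slide": [0.207, 0.03, 0], "roll": 0, "fingers": -1}, {"slide": [0.209, 0.008, 0], "roll": 0, "fingers": -1}]
end -630.7000000000006
```

Emit:
play_rows:
  plan:
    - {"slide": [-0.052,0.203,0],"roll": 0,"fingers": -1}

```text
t: 25.9
tool_pos: [0.5068, -0.0517, 0.2427]
orientation: [1.169, 1.23, -1.173]
force: [1.8, -8.1, -2.2]
opening: 0.026
```

```bash
python3 - <<'E'
from h import *
cr(-528.7)
E
```

```text
25.9 [ 0.5068 -0.0517  0.2427] yaw 2.92 q [-0.2   -0.126  1.702 -0.003  1.565 -0.251] op 0.026 F [ 1.77 -8.14 -2.17] M [-1.31 -0.32  0.02]
Frad -0.14 Ftan(resist) 8.33 meas phi -166.7 r 0.0595
  by M: Frad -0.34 Ftan 8.34
```

Emit:
play_rows:
  plan:
    - {"slide": [-0.03,0.207,0],"roll": 0,"fingers": -1}

```text
t: 26.02
tool_pos: [0.5057, -0.0455, 0.2427]
orientation: [1.169, 1.231, -1.173]
force: [0.1, -8.0, -2.2]
opening: 0.0254
```

```bash
python3 - <<'E'
from h import *
cr(-534.7)
E
```

```text
26.02 [ 0.5057 -0.0455  0.2427] yaw 2.92 q [-0.188 -0.13   1.705 -0.003  1.566 -0.239] op 0.0254 F [ 0.09 -7.98 -2.24] M [-1.36 -0.18  0.06]
Frad 0.65 Ftan(resist) 7.95 meas phi -172.7 r 0.0595
  by M: Frad -0.31 Ftan 8.44
```

Emit:
play_rows:
  plan:
    - {"slide": [-0.008,0.209,0],"roll": 0,"fingers": -1}

```text
t: 26.15
tool_pos: [0.5054, -0.0394, 0.2427]
orientation: [1.169, 1.231, -1.174]
force: [0.5, -8.5, -1.1]
opening: 0.0262
```

```bash
python3 - <<'E'
from h import *
cr(-540.7)
E
```

```text
26.15 [ 0.5054 -0.0394  0.2427] yaw 2.92 q [-0.176 -0.132  1.707 -0.003  1.567 -0.227] op 0.0262 F [ 0.5  -8.45 -1.05] M [-1.6   0.03 -0.02]
Frad -0.60 Ftan(resist) 8.45 meas phi -178.7 r 0.0593
  by M: Frad 0.05 Ftan 9.87
```

Emit:
play_rows:
  plan:
    - {"slide": [0.014,0.209,0],"roll": 0,"fingers": -1}

```text
t: 26.28
tool_pos: [0.5056, -0.0334, 0.2426]
orientation: [1.168, 1.231, -1.174]
force: [-2.6, -10.5, -0.1]
opening: 0.026
```

```bash
python3 - <<'E'
from h import *
cr(-546.7)
E
```

```text
26.27 [ 0.5056 -0.0334  0.2426] yaw 2.91 q [-0.164 -0.133  1.707 -0.004  1.567 -0.215] op 0.026 F [ -2.65 -10.53  -0.11] M [-1.79  0.23 -0.03]
Frad 1.40 Ftan(resist) 10.76 meas phi 175.5 r 0.0593
  by M: Frad 0.10 Ftan 11.12
```

Emit:
play_rows:
  plan:
    - {"slide": [0.017,0.121,0],"roll": 0,"fingers": -1}

```text
t: 26.4
tool_pos: [0.506, -0.0299, 0.2427]
orientation: [1.168, 1.231, -1.175]
force: [-2.6, -10.7, 0.7]
opening: 0.0263
```

```bash
python3 - <<'E'
from h import *
cr(-550.2)
E
```

```text
26.4 [ 0.506  -0.0299  0.2427] yaw 2.91 q [-0.157 -0.132  1.707 -0.004  1.567 -0.208] op 0.0263 F [ -2.62 -10.74   0.66] M [-1.9   0.41  0.01]
Frad 0.68 Ftan(resist) 11.03 meas phi 172.1 r 0.0592
  by M: Frad 0.42 Ftan 11.99
```

Emit:
play_rows:
  plan:
    - {"slide": [0,-0.04,0],"roll": 0,"fingers": -1}
    - {"slide": [0,0,0],"roll": 0,"fingers": -1}

```text
t: 26.65
tool_pos: [0.5061, -0.0297, 0.2426]
orientation: [1.169, 1.233, -1.173]
force: [-3.3, -4.4, 1.4]
opening: 0.026
```

```bash
python3 - <<'E'
from h import *
cr(-550.2)
E
```

```text
26.65 [ 0.5061 -0.0297  0.2426] yaw 2.96 q [-0.159 -0.131  1.706 -0.002  1.568 -0.21 ] op 0.026 F [-3.33 -4.39  1.4 ] M [-0.83  0.58  0.02]
Frad 2.50 Ftan(resist) 4.91 meas phi 171.9 r 0.0592
  by M: Frad 2.59 Ftan 5.67
```

Emit:
play_rows:
  plan:
    - {"slide": [0,0,0],"roll": 0,"fingers": 0.3}
    - {"slide": [0,0,0],"roll": 0,"fingers": 0.3}
    - {"slide": [0,0,0],"roll": 0,"fingers": 0.3}
    - {"slide": [0,0,0],"roll": 0,"fingers": 0.3}
    - {"slide": [0,0,0.3],"roll": 0,"fingers": 0.3}
    - {"slide": [0,0,0.8],"roll": 0,"fingers": 0.3}
    - {"slide": [0,0,1],"roll": 0,"fingers": 0.3}
    - {"slide": [0,0,1],"roll": 0,"fingers": 0.3}
    - {"slide": [0,0,1],"roll": 0,"fingers": 0.3}
    - {"slide": [-0.5,0,1],"roll": 0,"fingers": 0.3}
    - {"slide": [-1,0,0],"roll": 0,"fingers": 0.3}
    - {"slide": [-1,0,0],"roll": 0,"fingers": 0.3}
    - {"slide": [0,0,0],"roll": 0,"fingers": 0.3}

```text
t: 28.28
tool_pos: [0.4309, -0.0287, 0.3973]
orientation: [1.172, 1.231, -1.169]
force: [0.5, -0.2, 0.6]
opening: 0.0602
```

```bash
python3 - <<'E'
from h import *
st()
im=robot.read_camera("side");cv2.imwrite("pics/side13.png",im[:,:,::-1])
t=robot.read_camera("top");cv2.imwrite("pics/top13.png",t[:,:,::-1])
a=im[90:230,300:440,::-1];b=cv2.imread("pics/side8.png")[90:230,300:440]
cv2.imwrite("pics/g13.png",cv2.resize(np.hstack([b,a]),(800,400),interpolation=2))
E
```

```text
28.27 [ 0.4309 -0.0287  0.3973] yaw 2.99 q [-0.185 -0.327  1.594  0.     1.872 -0.238] op 0.0602 F [ 0.55 -0.23  0.56] M [ 0.04 -0.1   0.02]
```

View pics/g13.png

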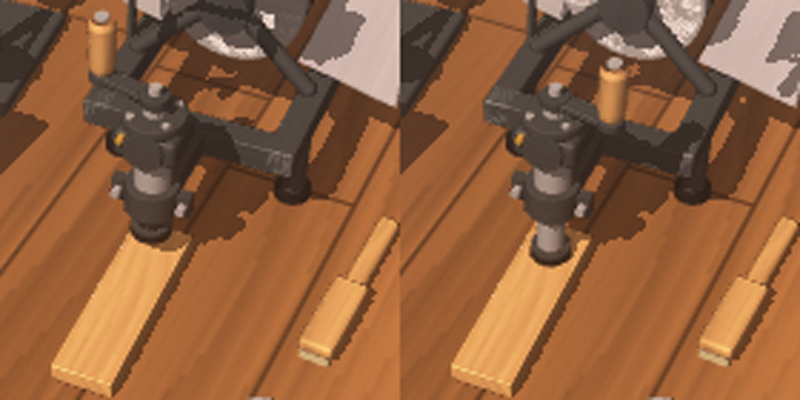

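View pics/side13.png

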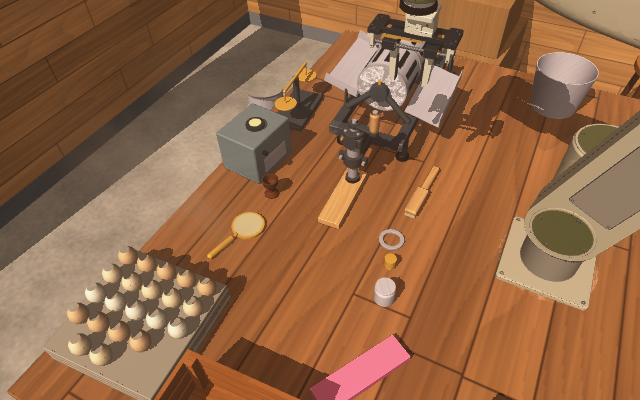

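The foot stands inside the board's outline, the machine frame is at the same pixels as before, the other things haven't moved, and the gripper is clear. I'm handing in.

```bash
python3 - <<'E'
from h import *
a=cv2.imread("pics/side0.png").astype(int);b=cv2.imread("pics/side13.png").astype(int)
for n,(x,y,s) in dict(egg=(271,185,12),mag=(240,232,28),ring=(391,240,14),weight=(391,261,9),tin=(385,291,14),brush=(422,190,22),stopleg=(403,150,10)).items():
    print(n,np.abs(a-b)[y-s:y+s,x-s:x+s].mean().round(1))
print(robot.close_job())
E
```

```text
egg 1.4
mag 1.4
ring 2.2
weight 1.8
tin 2.0
brush 1.8
stopleg 7.2
the job is handed in; nothing more can be done
None
```

I slid the tan board (not the pink one) under the jack foot and cranked the jack down about 1.5 turns. The foot now bears on the board, and the job was handed in at about 28 s of the 72 s allowed.

- **Board position:** the foot's centre is about 1 mm off the board's centre line and about 38 mm in from its end, so the foot stands wholly on it. The pictures taken before cranking and after letting go both show this.
- **Load:** turning the handle freely took about 7 N, and about 8.3 N while the foot's play was taken up. I stopped at 11.0 N by the force reading and 12.0 N by the wrist torque. That is about 4 to 5 N over free, or roughly 50 to 60 N on the foot, which is under the 85 N where the machine could lift.
- **Letting go:** the gripper opened and backed away, and the force reading went back to nearly zero.
- **Other things:** the patches around the egg cup, magnifier, ring, weight, tin and brush are the same before and after, apart from image noise.
- **Less certain check:** the patch by one stop leg changed more (7.2 against about 2). I take this to be shadows from the crank and arm, because the leg is at the same pixels in both pictures. I did not measure lift-off separately; that rests on the force margin.

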